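Fill the pot of needle tubes

ROBOT

A 6-joint arm with a two-finger parallel gripper is mounted at the origin on a cart in front of the work surface, level with it; the furniture and walls round the work are solid. World frame = base frame: x ahead of the robot, y to its left, z up, the work surface at z = 0. Lengths are in m, angles in degrees, forces in N, time in s.
With the tool pointing down it reaches from about 0.25 to 0.775 m from the base axis. Payload 4 kg.
Tool frame: the origin (TCP) lies midway between the tips of the shut fingers; the grasp point (between the pads) lies bot.tcp_to_grasp behind it (bot.tcp_to_grasp is the distance from the TCP to the grasp point, in m); z points along the fingers, y is the line along which they close (so a half turn about z gives the same grasp; the last joint's range is limited). The gripper opens to 85 mm and grips with 20 to 120 N. Pads are 22 mm wide; open, the fingers measure 114 mm over their backs; the gripper's body (76 mm by 85 mm) begins 54 mm behind the grasp point. The pads swing forward as they close: fully open they stand 13 mm farther back than shut.
Start: joints at [58.78, 4.996, 78.535, -0, 96.463, -5.907], TCP at [0.235, 0.497, 0.231] pointing down, gripper open.
Joint ranges: [-177.83, 177.83], [-43.37, 116.18], [15.69, 146.23], [-61.86, 241.86], [9.47, 152.12], [-147.06, 147.06]. Speed limits (degrees/s): [159.86, 159.86, 180, 180, 180, 180].

INTERFACE

Orientations are given as a 3x3 rotation matrix whose columns are the frame's x, y, z axes.
In Python, from cell import bot gives the robot as it stands.
- The arm moves only by the tool arm_command, never from a script. Its argument "plan" is a list of rows, each a list of 7 numbers: the shift along the world's x, y, z in m, then the turn, a rotation vector about the world's x, y, z in rad, then the finger opening in m, from 0 to 0.0854. A call has 1 to 20 rows; each row is the pose to reach, as a shift and turn from the pose commanded when the call began; what a row does not reach only later rows make up. A row lasts 1/12 s, in which the tool goes at most 41.7 mm and 7.16 degrees, less where a joint would pass 70% of its speed; a pose out of reach is approached as far as the arm can. A call with a gripper value outside its range is refused whole. The fingers move at their own pace and stop on an object; "newtons" is the grip in N (left out, the last holds). Time passes only in rows, so rows that repeat a pose let the fingers close. It gives the time, the measured TCP pose, the force, the opening and the grip force at its end, in the units of the state.
- bot.get_obs(): the state, without advancing time (a new reading comes with each control period).
- bot.capture(name): name is "side" or "top"; returns a dict with "color" (384x512x3 uint8, blue, green, red), "depth" (384x512 float32, m along the optical axis (not along the pixel's ray), 0 where there is no reading), "camera_matrix" (3x3 intrinsics, pixels), "R" (3x3) and "t" (3): a world point X has camera coordinates R X + t. Camera axes: x right, y down, z forward; pixel columns grow to the right and rows downward; lengths in m; the calibration is good to about 2 mm. A picture is of the moment at which its call begins.
- bot.sign_off(): hands the job in; it is judged then, once.
The state is a dict: "clock": time; "qpos": joint angles; "qvel": joint speeds; "joint_torque": joint torques, N m; "tool_pos": TCP position; "ee_rot": TCP orientation; "wrist_force": force on the tool from outside, world axes, zero at the start; "wrist_torque": the same for the moment, N m; "finger_gap": finger opening in m; "gripper_force": force on a finger pad.
Only numpy, scipy, OpenCV 4.12 (cv2) and the standard library are available. Lean on these libraries where they do the work, as an engineer would, in place of code of your own. Each camera call takes 0.05 s, during which the arm holds its last target. There are 200 camera calls.

TASK

Lift the lath off the round pot without disturbing the short tubes under it, and lay it flat on the grey slate. Then draw the three tall blue-capped tubes from the slanted rack and pack them into the three gaps in the pot, one in each, so that all seven tubes stand upright on its floor; lower them right down, do not drop anything, and leave the cardboard packet and the wax where they are.

Things in the scene. Friction and masses are not known exactly. Their poses are not given: they have to be found in the camera images.
- tall_a_mid (a point): Tall needle tube: aluminium cylinder with blue cap, diameter 22 mm, 115 mm long, cap domed, foot rounded down to a flat 16 mm across, about 60 g. The point is the tube's centre, half-way along it; its z axis runs along the tube to the cap. At the start it leans at about 35 degrees in a socket of the wooden rack, cap end up, its lowest 38 mm inside the socket; draw it out along its own axis.
- tall_b_mid (a point): Tall needle tube: aluminium cylinder with blue cap, diameter 22 mm, 115 mm long, cap domed, foot rounded down to a flat 16 mm across, about 60 g. The point is the tube's centre, half-way along it; its z axis runs along the tube to the cap. At the start it leans at about 35 degrees in a socket of the wooden rack, cap end up, its lowest 38 mm inside the socket; draw it out along its own axis.
- tall_c_mid (a point): Tall needle tube: aluminium cylinder with blue cap, diameter 22 mm, 115 mm long, cap domed, foot rounded down to a flat 16 mm across, about 60 g. The point is the tube's centre, half-way along it; its z axis runs along the tube to the cap. At the start it leans at about 35 degrees in a socket of the wooden rack, cap end up, its lowest 38 mm inside the socket; draw it out along its own axis.
- short_mid_mid (a point): Short needle tube with orange cap: diameter 22 mm, 45 mm high, flat foot and domed cap, loose, already standing upright in the pot (in the middle). The point is its centre; z runs up its axis.
- short_a_mid (a point): Short needle tube with orange cap: diameter 22 mm, 45 mm high, flat foot and domed cap, loose, already standing upright in the pot (against the wall). The point is its centre; z runs up its axis.
- short_b_mid (a point): Short needle tube with orange cap: diameter 22 mm, 45 mm high, flat foot and domed cap, loose, already standing upright in the pot (against the wall). The point is its centre; z runs up its axis.
- short_c_mid (a point): Short needle tube with orange cap: diameter 22 mm, 45 mm high, flat foot and domed cap, loose, already standing upright in the pot (against the wall). The point is its centre; z runs up its axis.
- pot: Round dark steel pot, open on top, fixed: outer diameter 84 mm, inside slightly faceted, 72 mm across, rim 62 mm high, inner floor 5 mm above its underside. Origin: centre of its underside, z up. It just holds seven tubes, one in the middle and six round it; four short ones are in it, tops 12 mm below the rim. A tall one in it reaches 120 mm above the bench: carry the next over it.
- gap_a (a point): Centre, at the pot's inner floor, of one of the three empty places between the short tubes, 24 mm from the pot's axis (0 degrees round from the pot's x axis). Each takes one tall tube, with about 1.5 mm to spare to its neighbours, which are loose and give way a little.
- gap_b (a point): Centre, at the pot's inner floor, of one of the three empty places between the short tubes, 24 mm from the pot's axis (120 degrees round from the pot's x axis). Each takes one tall tube, with about 1.5 mm to spare to its neighbours, which are loose and give way a little.
- gap_c (a point): Centre, at the pot's inner floor, of one of the three empty places between the short tubes, 24 mm from the pot's axis (240 degrees round from the pot's x axis). Each takes one tall tube, with about 1.5 mm to spare to its neighbours, which are loose and give way a little.
- rack: Wooden rack, fixed: a block 200 mm long (its y axis) whose upper face leans 35 degrees from level toward its own -x side, with three square sockets 70 mm apart, 25 mm wide, 38 mm deep, in a row along y; each holds a tall tube. Origin at bench level. Its highest edge is about 70 mm above the bench.
- lath_mid (a point): Planed wooden lath, 14 mm wide (its x), 250 mm long (its y), 9 mm thick (z), about 20 g, lying flat across the pot's rim at the start, loose. The point is its centre.
- slate: Grey honing slate lying flat on the bench, fixed: 145 mm (its x) by 193 mm (its y), 18 mm thick. Origin at the centre of its underside.
- match_packet: Bystander: red and white cardboard packet, 56 x 82 x 20 mm, loose. Origin at the centre of its underside.
- beeswax: Bystander: yellow block of wax, 30 x 50 x 20 mm, loose. Origin at the centre of its underside.
Not all that is in view belongs to the job. What is shaped like the part that bears tall_c_mid but green or orange is not meant.

How it is judged (in metres and radians):
On the way, in this order (a step that is already met when the one before it is completed fails the run):
1. the lath lies on the slate, released, no short tube shifted by over 10 mm (x of lath_mid in the frame of slate between -0.072 and 0.072 m and y of lath_mid in the frame of slate between -0.096 and 0.096 m and height (world z) of lath_mid between 0.018 and 0.03 m and contact force between the fingers and lath below 0.1 N and distance of each of short_mid_mid, short_a_mid, short_b_mid, short_c_mid from where it was at the start of the episode below 0.01 m), for 0.2 s.
2. one tall tube stands in the pot, released (((horizontal distance between tall_a_mid and pot below 0.028 m and z of tall_a_mid in the frame of pot between 0 and 0.0685 m and angle between tall_a_mid's own z axis and vertical below 0.17 rad and contact force between the fingers and tall_a below 0.1 N) or (horizontal distance between tall_b_mid and pot below 0.028 m and z of tall_b_mid in the frame of pot between 0 and 0.0685 m and angle between tall_b_mid's own z axis and vertical below 0.17 rad and contact force between the fingers and tall_b below 0.1 N) or (horizontal distance between tall_c_mid and pot below 0.028 m and z of tall_c_mid in the frame of pot between 0 and 0.0685 m and angle between tall_c_mid's own z axis and vertical below 0.17 rad and contact force between the fingers and tall_c below 0.1 N))), for 0.2 s.
3. two tall tubes stand in the pot, released ((((horizontal distance between tall_a_mid and pot below 0.028 m and z of tall_a_mid in the frame of pot between 0 and 0.0685 m and angle between tall_a_mid's own z axis and vertical below 0.17 rad and contact force between the fingers and tall_a below 0.1 N) and (horizontal distance between tall_b_mid and pot below 0.028 m and z of tall_b_mid in the frame of pot between 0 and 0.0685 m and angle between tall_b_mid's own z axis and vertical below 0.17 rad and contact force between the fingers and tall_b below 0.1 N)) or ((horizontal distance between tall_a_mid and pot below 0.028 m and z of tall_a_mid in the frame of pot between 0 and 0.0685 m and angle between tall_a_mid's own z axis and vertical below 0.17 rad and contact force between the fingers and tall_a below 0.1 N) and (horizontal distance between tall_c_mid and pot below 0.028 m and z of tall_c_mid in the frame of pot between 0 and 0.0685 m and angle between tall_c_mid's own z axis and vertical below 0.17 rad and contact force between the fingers and tall_c below 0.1 N)) or ((horizontal distance between tall_b_mid and pot below 0.028 m and z of tall_b_mid in the frame of pot between 0 and 0.0685 m and angle between tall_b_mid's own z axis and vertical below 0.17 rad and contact force between the fingers and tall_b below 0.1 N) and (horizontal distance between tall_c_mid and pot below 0.028 m and z of tall_c_mid in the frame of pot between 0 and 0.0685 m and angle between tall_c_mid's own z axis and vertical below 0.17 rad and contact force between the fingers and tall_c below 0.1 N)))), for 0.2 s.
At the end, for the whole second after the job is handed in: All seven tubes stand in the pot: centre within 28 mm of its axis, foot within 6 mm of its floor, within 10 degrees of vertical. The lath lies flat on the slate, its centre over it. All is released and at rest (horizontal distance between each of tall_a_mid, tall_b_mid, tall_c_mid, short_mid_mid, short_a_mid, short_b_mid, short_c_mid and pot below 0.028 m and z of tall_a_mid in the frame of pot between 0 and 0.0685 m and angle between each of tall_a_mid, tall_b_mid, tall_c_mid, short_mid_mid, short_a_mid, short_b_mid, short_c_mid's own z axis and vertical below 0.17 rad and contact force between the fingers and tall_a below 0.1 N and z of tall_b_mid in the frame of pot between 0 and 0.0685 m and contact force between the fingers and tall_b below 0.1 N and z of tall_c_mid in the frame of pot between 0 and 0.0685 m and contact force between the fingers and tall_c below 0.1 N and z of short_mid_mid in the frame of pot between 0 and 0.0335 m and z of short_a_mid in the frame of pot between 0 and 0.0335 m and z of short_b_mid in the frame of pot between 0 and 0.0335 m and z of short_c_mid in the frame of pot between 0 and 0.0335 m and x of lath_mid in the frame of slate between -0.072 and 0.072 m and y of lath_mid in the frame of slate between -0.096 and 0.096 m and height (world z) of lath_mid between 0.018 and 0.03 m and contact force between the fingers and lath below 0.1 N and linear speed of each of tall_a, tall_b, tall_c, lath below 0.02 m/s and angle between lath_mid's own z axis and vertical below 0.1 rad); the robot touches nothing.
It fails at once if a tall tube or the lath is dropped (faster than 0.6 m/s with no finger on it) ((linear speed of tall_a above 0.6 m/s and contact force between the fingers and tall_a below 0.01 N) or (linear speed of tall_b above 0.6 m/s and contact force between the fingers and tall_b below 0.01 N) or (linear speed of tall_c above 0.6 m/s and contact force between the fingers and tall_c below 0.01 N) or (linear speed of lath above 0.6 m/s and contact force between the fingers and lath below 0.01 N)).
It fails at once if a short tube is lifted or knocked out of the pot (z of any of short_mid_mid, short_a_mid, short_b_mid, short_c_mid in the frame of pot above 0.05 m).
It fails at once if a bystander (packet, wax) is moved more than 30 mm (distance of any of match_packet, beeswax from where it was at the start of the episode above 0.03 m).
It also fails if it takes over 72 s, if anything falls off the work surface, if the arm or the gripper's body presses on something with over 40 N, if the wrist force passes 120 N, or if a joint passes its speed limit or range.

## Working session

There is one attempt and no reset: what is moved stays moved. The work goes in short steps, Python scripts to look and compute and a tool call to move; the robot and the scene stay as the last step left them, time stands still between calls to the robot, and variables do not carry over. Pictures are saved under pics/ and viewed, at most 10 in all, crops included, and the job is handed in when it is done.

Besides the shell and the picture viewer there is one more tool, called after "Request:" in YAML: its name, and indented under it one key for each argument. arm_command: Moves the arm, as the interface text tells. Its arguments: {"type":"object","properties":{"plan":{"type":"array","items":{"type":"array","items":{"type":"number"}}},"newtons":{"type":"number"}},"required":["plan"]}

```bash
mkdir -p pics; ls; python3 - <<'E'
from cell import bot
import cv2,numpy as np
for n in("top","side"):
    c=bot.capture(n); np.savez(f"pics/{n}0.npz",**c); cv2.imwrite(f"pics/{n}0.png",c["color"])
    print(n,c["camera_matrix"].tolist(),np.round(c["R"],4).tolist(),c["t"], (-c["R"].T@c["t"]))
o=bot.get_obs();print(o["clock"],o["tool_pos"],o["finger_gap"],bot.tcp_to_grasp);print(np.round(o["ee_rot"],3))
E
```

```text
pics
top [[378.5700698885684, 0.0, 253.39489643028614], [0.0, 378.5700698885684, 190.26034550367064], [0.0, 0.0, 1.0]] [[0.0279, -0.9995, 0.017], [-0.9945, -0.0295, -0.1007], [0.1011, -0.0141, -0.9948]] [0.06950276 0.56316485 1.2152517 ] [0.43525709 0.10323195 1.26440357]
side [[363.170348091528, 0.0, 250.98745891827707], [0.0, 363.170348091528, 190.0692136146112], [0.0, 0.0, 1.0]] [[-0.9603, -0.2787, 0.013], [-0.1312, 0.4099, -0.9026], [0.2463, -0.8685, -0.4302]] [0.54426073 0.09198573 1.27560071] [0.22057177 1.22183683 0.62474086]
0.1 [0.23491598 0.49679171 0.23022543] 0.08555967106683346 0.0187
[[-0.904  0.428 -0.001]
 [ 0.428  0.904 -0.002]
 [ 0.    -0.002 -1.   ]]
```

View pics/top0.png

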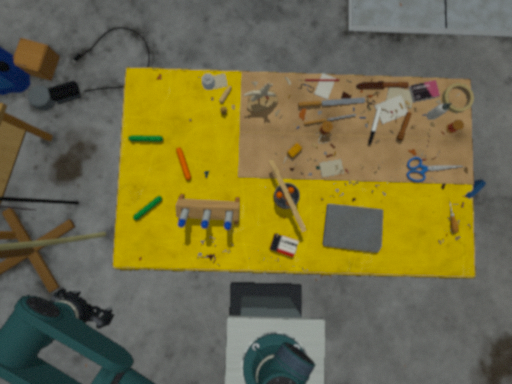

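View pics/side0.png

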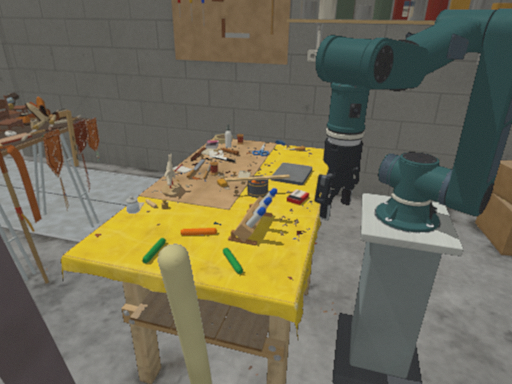

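```bash
cat > h.py <<'E'
import numpy as np,cv2,os
from cell import bot
class V:
    def __init__(s,c): s.c=c;s.K,s.R,s.t=c["camera_matrix"],c["R"],c["t"];s.o=-s.R.T@s.t;s.im=c["color"];s.d=c["depth"]
    def ray(s,p):
        r=s.R.T@np.linalg.inv(s.K)@[p[0],p[1],1.]; return r      # depth-scaled
    def onz(s,p,z): r=s.ray(p); return s.o+r*(z-s.o[2])/r[2]
    def deep(s,p): return s.o+s.ray(p)*float(s.d[int(round(p[1])),int(round(p[0]))])
    def px(s,X): q=s.K@(s.R@np.asarray(X,float)+s.t); return q[:2]/q[2]
    def cloud(s):
        v,u=np.mgrid[:384,:512]; r=np.stack([u,v,np.ones_like(u)],-1)@(s.R.T@np.linalg.inv(s.K)).T
        return s.o+r*s.d[...,None]
    def hsv(s): return cv2.cvtColor(s.im,cv2.COLOR_BGR2HSV)
def load(f): return V(dict(np.load(f)))
def cap(n,f=None):
    c=bot.capture(n)
    if f: np.savez(f"pics/{f}.npz",**c)
    return V(c)
def meet(va,pa,vb,pb):
    A,b=[],[]
    for v,p in((va,pa),(vb,pb)):
        r=v.ray(p);r/=np.linalg.norm(r);P=np.eye(3)-np.outer(r,r);A.append(P);b.append(P@v.o)
    return np.linalg.lstsq(np.vstack(A),np.hstack(b),rcond=None)[0]
def crop(v,x0,y0,x1,y1,k,f): cv2.imwrite(f"pics/{f}.png",cv2.resize(v.im[y0:y1,x0:x1],None,fx=k,fy=k,interpolation=cv2.INTER_CUBIC))
E
python3 - <<'E'
from h import *
T=load("pics/top0.npz");S=load("pics/side0.npz")
crop(T,170,150,390,260,3.6,"tc");crop(S,220,155,330,245,6.6,"sc")
for p in [(352,228),(284,245),(294,150),(287,186),(282,181),(208,206),(184,224),(206,224),(229,225),(150,250),(272,165),(300,230)]: print(p,T.deep(p).round(4))
E
```

```text
(352, 228) [ 0.4467 -0.2424  0.0179]
(284, 245) [ 0.3854 -0.019   0.0223]
(294, 150) [ 0.6997 -0.0457  0.0266]
(287, 186) [ 0.5805 -0.0266  0.0085]
(282, 181) [ 0.5888 -0.0038  0.0712]
(208, 206) [0.5028 0.2284 0.0654]
(184, 224) [0.4437 0.2935 0.1135]
(206, 224) [0.4455 0.2266 0.1194]
(229, 225) [0.4444 0.1574 0.1204]
(150, 250) [0.3564 0.4191 0.0027]
(272, 165) [0.6396 0.029  0.0694]
(300, 230) [ 0.4354 -0.0733  0.0016]
```

View pics/tc.png

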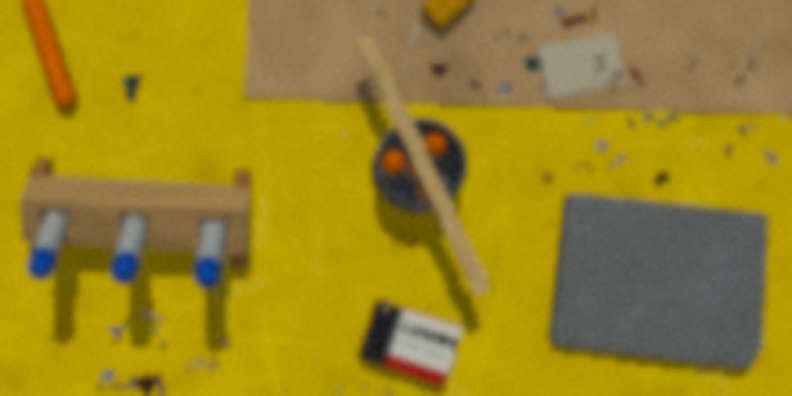

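View pics/sc.png

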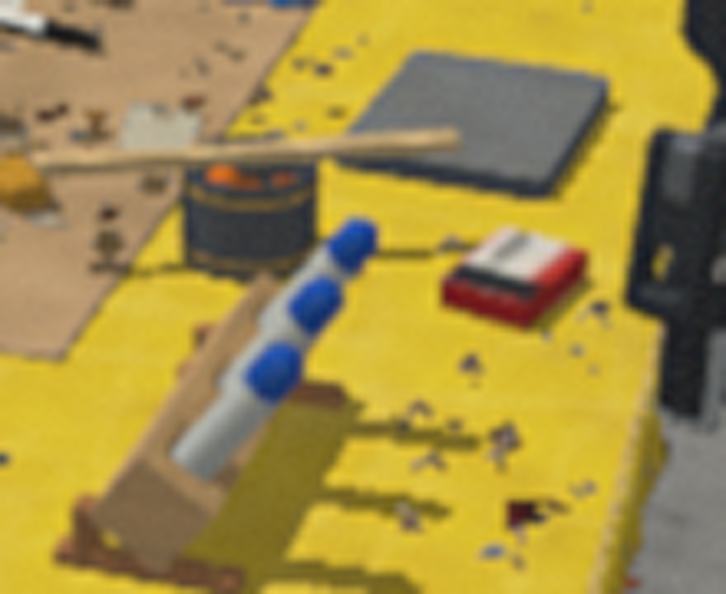

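The top crop shows the three tall blue-capped tubes in the rack, with caps at top px (182,223), (205,224) and (228,225). The pot is at (287,195) with the lath across it, and the slate is at (352,228). Possible confusions are the green tubes at (146,139) and (148,208) and the orange one at (184,164). They lie loose on the bench, so I reject them and choose the blue-capped tubes in the rack.

```bash
python3 - <<'E'
from h import *
T=load("pics/top0.npz");S=load("pics/side0.npz")
for nm,v in(("top",T),("side",S)):
    P=v.cloud();H=v.hsv();print(nm)
    def box(m,*b): 
        return m&(P[...,0]>b[0])&(P[...,0]<b[1])&(P[...,1]>b[2])&(P[...,1]<b[3])&(P[...,2]>b[4])&(P[...,2]<b[5])
    one=np.ones(H.shape[:2],bool)
    m=box(one,.40,.70,-.13,.08,.064,.085)&(H[...,2]>80)&(H[...,1]<170)
    Q=P[m];c=Q.mean(0);w,E=np.linalg.eigh(np.cov(Q.T));a=E[:,2];s=(Q-c)@a
    print(" lath n",m.sum(),c.round(4),a.round(4),"ends",(c+a*s.min()).round(4),(c+a*s.max()).round(4),"medz",np.median(Q[:,2]).round(4))
    m=box(one,.30,.60,-.40,-.12,.012,.026);Q=P[m].astype(np.float32);r=cv2.minAreaRect(Q[:,:2]*1000);print(" slate",r,np.median(Q[:,2]))
    m=box(one,.48,.65,-.1,.06,.045,.066);Q=P[m];print(" pot rim",m.sum(),cv2.minEnclosingCircle((Q[:,:2]*1000).astype(np.float32)),np.median(Q[:,2]))
    b=((H[...,0]>105)&(H[...,0]<130)&(H[...,1]>150)&(H[...,2]>60)).astype(np.uint8)
    n,l,st,ce=cv2.connectedComponentsWithStats(b)
    for i in range(1,n):
        if st[i,4]>15 : 
            Q=P[l==i];print(" blue",st[i],ce[i].round(2),np.median(Q,0).round(4))
    o=((H[...,0]<14)&(H[...,1]>180)&(H[...,2]>120)).astype(np.uint8)
    n,l,st,ce=cv2.connectedComponentsWithStats(o)
    for i in range(1,n):
        if st[i,4]>4 : print(" orange",st[i],ce[i].round(2),np.median(P[l==i],0).round(4))
    m=box(one,.40,.60,.08,.36,.02,.075)&(H[...,0]<20)&(H[...,1]<170);Q=P[m];print(" rack",m.sum(),Q.min(0).round(3),Q.max(0).round(3))
    r=cv2.minAreaRect((Q[:,:2]*1000).astype(np.float32));print(r)
E
```

```text
top
 lath n 382 [ 0.5442 -0.0212  0.0707] [-0.8963 -0.4435  0.0014] ends [0.6565 0.0344 0.0706] [ 0.4338 -0.0758  0.0709] medz 0.071
 slate ((488.48101806640625, -251.28488159179688), (191.66632080078125, 221.5658416748047), 84.71663665771484) 0.018013947
 pot rim 197 ((570.8394775390625, -6.065183639526367), 90.78153991699219) 0.057771081109694755
 blue [  0  48  29  46 657] [11.56 75.66] [ 1.1701  1.3276 -0.6279]
 blue [179 220   6   6  28] [181.36 222.39] [0.4492 0.3013 0.1181]
 blue [202 221   6   6  30] [204.33 223.43] [0.4482 0.2323 0.1179]
 blue [225 222   6   7  31] [227.29 224.81] [0.4444 0.1633 0.118 ]
 orange [412 150   3   4   5] [413.  151.4] [ 0.7132 -0.4534  0.0064]
 orange [278 250  15   7  36] [285.11 253.14] [ 0.3596 -0.0213  0.0204]
 rack 857 [0.461 0.134 0.022] [0.531 0.328 0.075]
((496.62103271484375, 231.8449249267578), (193.48095703125, 65.31208038330078), 88.36338806152344)
side
 lath n 166 [ 0.5471 -0.0169  0.0675] [-8.954e-01 -4.454e-01 -4.000e-04] ends [0.6592 0.0389 0.0675] [ 0.4366 -0.0718  0.0674] medz 0.0676
 slate ((453.53173828125, -245.0630340576172), (199.06765747070312, 142.7624053955078), 85.38333129882812) 0.015288975
 pot rim 180 ((563.7716674804688, -5.365653991699219), 94.35906982421875) 0.058176417758240895
 blue [270 189   6   6  25] [272.88 191.52] [0.4427 0.1731 0.1113]
 blue [264 198   7   7  33] [267.33 200.73] [0.4453 0.2425 0.1107]
 blue [258 207   7   8  40] [261.3  210.85] [0.4462 0.3119 0.111 ]
 orange [  8 146   4   7  13] [  9.54 149.  ] [ 1.8714 -0.1157  0.0037]
 orange [252 180   4   3   6] [253.67 181.  ] [ 0.5626 -0.0279  0.046 ]
 orange [303 194   4   4   7] [304.71 195.71] [ 0.361  -0.0183  0.0164]
 orange [181 229  35   6 140] [197.91 231.21] [0.6429 0.3315 0.0156]
 rack 421 [0.463 0.134 0.02 ] [0.537 0.337 0.072]
((497.5291748046875, 235.5854949951172), (201.34341430664062, 72.45240783691406), 88.18964385986328)
```

Request:
arm_command:
  plan:
    - [0.3105,-0.5165,-0.08,0,0,-2.239,0.04]
    - [0.3105,-0.5165,-0.08,0,0,-2.239,0.04]
    - [0.3105,-0.5165,-0.08,0,0,-2.239,0.04]
    - [0.3105,-0.5165,-0.08,0,0,-2.239,0.04]
    - [0.3105,-0.5165,-0.08,0,0,-2.239,0.04]
    - [0.3105,-0.5165,-0.08,0,0,-2.239,0.04]
    - [0.3105,-0.5165,-0.08,0,0,-2.239,0.04]
    - [0.3105,-0.5165,-0.08,0,0,-2.239,0.04]
    - [0.3105,-0.5165,-0.08,0,0,-2.239,0.04]
    - [0.3105,-0.5165,-0.08,0,0,-2.239,0.04]
    - [0.3105,-0.5165,-0.08,0,0,-2.239,0.04]
    - [0.3105,-0.5165,-0.08,0,0,-2.239,0.04]
    - [0.3105,-0.5165,-0.08,0,0,-2.239,0.04]
    - [0.3105,-0.5165,-0.08,0,0,-2.239,0.04]
    - [0.3105,-0.5165,-0.08,0,0,-2.239,0.04]
    - [0.3105,-0.5165,-0.08,0,0,-2.239,0.04]
    - [0.3105,-0.5165,-0.08,0,0,-2.239,0.04]
    - [0.3105,-0.5165,-0.08,0,0,-2.239,0.04]
    - [0.3105,-0.5165,-0.08,0,0,-2.239,0.04]
    - [0.3105,-0.5165,-0.08,0,0,-2.239,0.04]
  newtons: 25

```text
clock: 1.77
tool_pos: [0.5454, -0.0193, 0.1508]
ee_rot: [[0.894, 0.447, -0.001], [0.447, -0.894, 0.0], [-0.001, -0.0, -1.0]]
wrist_force: [-0.5, 0.7, 0.7]
finger_gap: 0.0402
gripper_force: 0.0
```

Request:
arm_command:
  plan:
    - [0,0,-0.04,0,0,0,0.04]
    - [0,0,-0.07,0,0,0,0.04]
    - [0,0,-0.0865,0,0,0,0.04]
    - [0,0,-0.0865,0,0,0,0.04]
    - [0,0,-0.0865,0,0,0,0.02]
    - [0,0,-0.0865,0,0,0,0.008]
    - [0,0,-0.0865,0,0,0,0.0]
    - [0,0,-0.0865,0,0,0,0.0]
    - [0,0,-0.0865,0,0,0,0.0]
    - [0,0,-0.0865,0,0,0,0.0]
    - [0,0,-0.0865,0,0,0,0.0]

```text
clock: 2.68
tool_pos: [0.5469, -0.0194, 0.0668]
ee_rot: [[0.896, 0.445, 0.004], [0.445, -0.896, -0.001], [0.003, 0.002, -1.0]]
wrist_force: [0.8, 0.9, 5.7]
finger_gap: 0.0133
gripper_force: 27.6
```

Request:
arm_command:
  plan:
    - [0,0,0.01,0,0,0,0]
    - [0,0,0.03,0,0,0,0]
    - [0,0,0.06,0,0,0,0]
    - [-0.015,-0.03,0.06,0,0,0,0]
    - [-0.03,-0.06,0.06,0,0,0,0]
    - [-0.045,-0.1,0.06,0,0,0,0]
    - [-0.06,-0.14,0.06,0,0,0,0]
    - [-0.075,-0.18,0.05,0,0,0,0]
    - [-0.0925,-0.215,0.03,0,0,0,0]
    - [-0.0925,-0.228,0.01,0,0,0,0]
    - [-0.0925,-0.228,0.0,0,0,0,0]
    - [-0.0925,-0.228,-0.01,0,0,0,0]
    - [-0.0925,-0.228,-0.01,0,0,0,0]

```text
clock: 3.77
tool_pos: [0.4519, -0.2456, 0.0525]
ee_rot: [[0.896, 0.445, -0.004], [0.445, -0.896, 0.003], [-0.002, -0.005, -1.0]]
wrist_force: [-0.6, 0.1, -0.5]
finger_gap: 0.0131
gripper_force: 27.0
```

```bash
python3 - <<'E'
from h import *
T=cap("top","t1");S=cap("side","s1")
crop(S,220,150,330,232,7,"s1")
P=S.cloud();m=(P[...,2]>.035)&(P[...,2]<.08)&(P[...,0]>.3)&(P[...,0]<.6)&(P[...,1]<-.1)&(P[...,1]>-.4)&(S.hsv()[...,1]>60)&(S.hsv()[...,2]>80)
Q=P[m];print(len(Q),Q[::10].round(3).tolist())
E
```

```text
157 [[0.469, -0.252, 0.078], [0.348, -0.3, 0.057], [0.396, -0.273, 0.056], [0.355, -0.284, 0.057], [0.469, -0.236, 0.056], [0.408, -0.259, 0.055], [0.366, -0.278, 0.053], [0.548, -0.192, 0.059], [0.509, -0.218, 0.053], [0.468, -0.228, 0.055], [0.403, -0.263, 0.05], [0.362, -0.277, 0.049], [0.53, -0.193, 0.056], [0.492, -0.218, 0.051], [0.554, -0.185, 0.051], [0.515, -0.206, 0.048]]
```

View pics/s1.png

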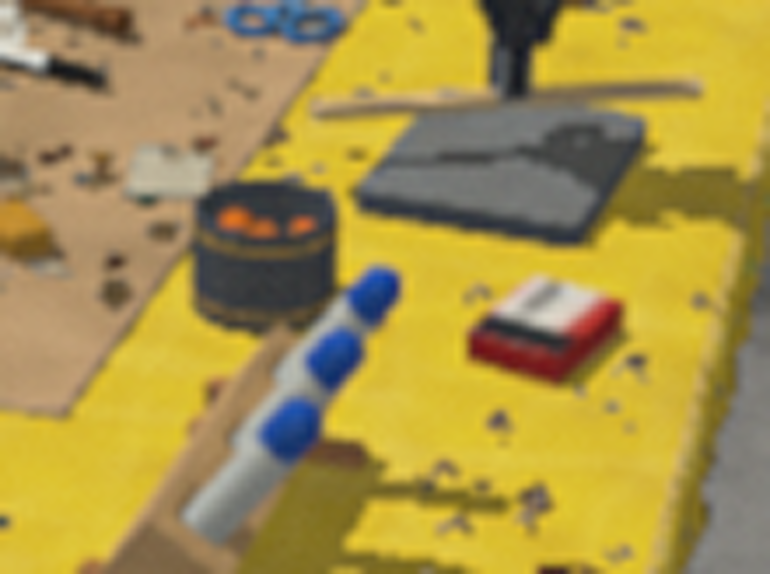

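The side view shows the lath held level above the slate, spanning (310,108)–(700,88) in the crop. The pot is clear, and its orange short tubes are still standing at (235,218), (262,228) and (300,224).

Request:
arm_command:
  plan:
    - [0,0,-0.012,0,0,0,0]
    - [0,0,-0.02,0,0,0,0]
    - [0,0,-0.025,0,0,0,0]
    - [0,0,-0.029,0,0,0,0]
    - [0,0,-0.0305,0,0,0,0]
    - [0,0,-0.0305,0,0,0,0]

```text
clock: 4.37
tool_pos: [0.4529, -0.247, 0.0237]
ee_rot: [[0.896, 0.445, -0.001], [0.445, -0.896, 0.001], [-0.001, -0.001, -1.0]]
wrist_force: [-0.1, 0.8, 0.2]
finger_gap: 0.0135
gripper_force: 27.0
```

Request:
arm_command:
  plan:
    - [0,0,-0.0015,0,0,0,0]
    - [0,0,-0.0025,0,0,0,0]
    - [0,0,-0.0025,0,0,0,0]

```text
clock: 4.62
tool_pos: [0.4535, -0.2476, 0.0228]
ee_rot: [[0.896, 0.445, 0.001], [0.445, -0.896, -0.001], [0.001, 0.001, -1.0]]
wrist_force: [-0.3, -0.2, 2.9]
finger_gap: 0.0131
gripper_force: 27.3
```

Request:
arm_command:
  plan:
    - [0,0,0.001,0,0,0,0.015]
    - [0,0,0.001,0,0,0,0.025]
    - [0,0,0.001,0,0,0,0.035]
    - [0,0,0.003,0,0,0,0.035]
    - [0,0,0.02,0,0,0,0.035]
    - [0,0,0.05,0,0,0,0.035]
    - [0,0,0.09,0,0,0,0.035]
    - [0,0.02,0.13,0,0,0,0.045]
    - [-0.04,0.06,0.15,0,0,0,0.045]
    - [-0.1,0.06,0.15,0,0,0,0.045]
    - [-0.1,0.06,0.15,0,0,0,0.045]

```text
clock: 5.53
tool_pos: [0.3524, -0.1865, 0.1736]
ee_rot: [[0.895, 0.447, 0.002], [0.447, -0.895, -0.002], [0.001, 0.003, -1.0]]
wrist_force: [-0.4, -0.8, -0.2]
finger_gap: 0.0449
gripper_force: 0.0
```

```bash
cat > m.py <<'E'
from h import *
T=cap("top","t2");S=cap("side","s2")
res={}
for nm,v in(("top",T),("side",S)):
    H=v.hsv();print(nm)
    # oranges: weighted centroid by orange-ness
    f=4;im=cv2.resize(v.im,None,fx=f,fy=f,interpolation=cv2.INTER_CUBIC);h=cv2.cvtColor(im,cv2.COLOR_BGR2HSV)
    c=v.px([.555,-.018,.05]);print(c)
    o=((h[...,0]<16)&(h[...,1]>150)&(h[...,2]>110)).astype(np.uint8)
    n,l,st,ce=cv2.connectedComponentsWithStats(o)
    for i in range(1,n):
        q=(ce[i]+.5)/f-.5
        if st[i,4]>20 and abs(q-c).max()<16: print(" orange",st[i,2:]/f,q.round(2),v.onz(q,.049).round(4))
    b=((h[...,0]>100)&(h[...,0]<130)&(h[...,1]>140)&(h[...,2]>60)).astype(np.uint8)
    n,l,st,ce=cv2.connectedComponentsWithStats(b)
    for i in range(1,n):
        q=(ce[i]+.5)/f-.5
        if st[i,4]>150 and abs(q-v.px([.45,.23,.11])).max()<40: print(" blue",st[i,:4]/f,q.round(2));res.setdefault(nm,[]).append(q)
    # rim: dark, non-yellow blob round pot
    d=((h[...,2]<105)&(h[...,1]<140)).astype(np.uint8)
    if nm=="top":
        P=v.cloud();m=(P[...,2]>.054)&(P[...,2]<.07)&(np.hypot(P[...,0]-.55,P[...,1]+.018)<.06)
        Q=P[m];A=np.c_[2*Q[:,:2],np.ones(len(Q))];s=np.linalg.lstsq(A,(Q[:,:2]**2).sum(1),rcond=None)[0]
        print(" rim depth fit",len(Q),s[:2],np.sqrt(s[2]+s[0]**2+s[1]**2),Q[:,:2].min(0),Q[:,:2].max(0))
B=sorted(res["top"],key=lambda q:q[0]);C=sorted(res["side"],key=lambda q:q[0])
for p,q in zip(B,C): X=meet(T,p,S,q);print("cap",X.round(4),(T.px(X)-p).round(2))
crop(T,262,170,318,212,14,"t2")
E
python3 m.py
```

```text
top
[285.55943396 192.34324314]
 orange [ 17.5   18.25 532.5 ] [285.97 195.17] [ 0.546  -0.0196  0.049 ]
 blue [179.   219.5    5.75   6.5 ] [181.35 222.14]
 blue [201.75 220.75   6.     6.5 ] [204.29 223.51]
 blue [224.75 222.     6.     7.  ] [227.31 224.87]
 rim depth fit 130 [ 0.54446165 -0.02076177] 0.03855368684224677 [ 0.50404703 -0.06105324] [0.58460591 0.01963021]
side
[255.36989575 181.46050488]
 orange [ 7.75  4.   74.75] [254.68 181.33] [ 0.5585 -0.0206  0.049 ]
 orange [ 2.75  2.   18.25] [262.63 181.7 ] [ 0.5282 -0.0266  0.049 ]
 blue [270.   188.75   6.5    7.  ] [272.93 191.59]
 blue [264.25 197.5    7.     7.75] [267.3  200.61]
 blue [257.5  207.5    7.75   8.  ] [261.19 210.85]
cap [0.449 0.303 0.106] [0.01 0.06]
cap [0.4471 0.2333 0.1063] [-0.01 -0.06]
cap [0.4451 0.1633 0.1058] [-0.02 -0.11]
```

View pics/t2.png

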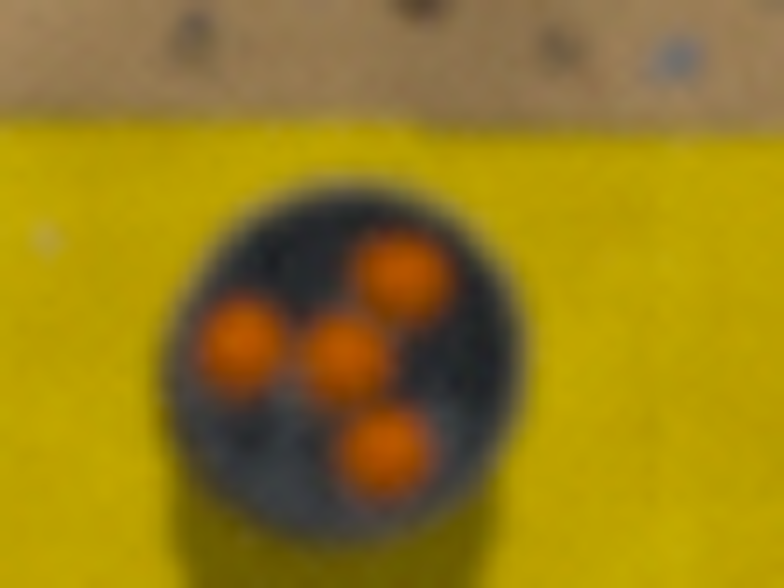

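The crop shows four orange caps in the pot: the middle one at (347,360) and the wall ones at (242,344), (403,277) and (386,452). The gaps lie between them, at about 23, 143 and 263 degrees in world.

```bash
cat > m2.py <<'E'
from h import *
T=load("pics/t2.npz");S=load("pics/s2.npz")
f=6
up=lambda v:cv2.resize(v.im,None,fx=f,fy=f,interpolation=cv2.INTER_CUBIC)
bk=lambda q:(np.array(q)+.5)/f-.5
# oranges
h=cv2.cvtColor(up(T),cv2.COLOR_BGR2HSV)
o=((h[...,0]<16)&(h[...,1]>200)&(h[...,2]>125)).astype(np.uint8)
n,l,st,ce=cv2.connectedComponentsWithStats(o);W=[]
for i in range(1,n):
    q=bk(ce[i])
    if st[i,4]>100 and abs(q-[286,195]).max()<16: W.append(T.onz(q,.046));print("orange",st[i,2:]/f,W[-1].round(4))
W=np.array(W)[:,:2];print("mean of walls/mid",W.mean(0))
# pot outline in both
for nm,v,c in(("top",T,(286,195)),("side",S,(257,184))):
    h=cv2.cvtColor(up(v),cv2.COLOR_BGR2HSV)
    y=((h[...,0]>20)&(h[...,0]<35)&(h[...,1]>215)&(h[...,2]>120)) if nm=="top" else ((h[...,0]>20)&(h[...,0]<35)&(h[...,1]>190)&(h[...,2]>120))
    y=cv2.morphologyEx((~y).astype(np.uint8),cv2.MORPH_OPEN,np.ones((13,13)))
    if nm=="top":
        # radial edges on left,right,up portion (avoid shadow at bottom): brightness step along rays
        g=cv2.GaussianBlur(up(v)[...,2].astype(np.float32),(0,0),3);pts=[]
        for a in np.deg2rad(np.arange(0,360,6)):
            if 25<np.rad2deg(a)<155: continue
            r=np.arange(8,18,.1);xs=(c[0]+r*np.cos(a)+.5)*f-.5;ys=(c[1]+r*np.sin(a)+.5)*f-.5
            s=cv2.remap(g,xs.astype(np.float32)[None],ys.astype(np.float32)[None],1)[0]
            k=np.argmax(np.gradient(s));X=v.onz((c[0]+r[k]*np.cos(a),c[1]+r[k]*np.sin(a)),.062);pts.append(X[:2])
        Q=np.array(pts)
        for _ in range(3):
            A=np.c_[2*Q,np.ones(len(Q))];s=np.linalg.lstsq(A,(Q**2).sum(1),rcond=None)[0];R=np.sqrt(s[2]+s[0]**2+s[1]**2)
            e=abs(np.hypot(*(Q-s[:2]).T)-R);Q=Q[e<2.5*np.median(e)+1e-4]
        print("top rim circle",s[:2].round(4),R.round(4),len(Q),e.mean().round(5));C=s[:2]
    else:
        for row in range(183,193,2):
            g=cv2.GaussianBlur(up(v)[...,2].astype(np.float32),(0,0),2)[int((row+.5)*f)]
            d=np.gradient(g);x=lambda a,b,sg:bk(a*f+np.argmax(sg*d[a*f:b*f]))
            L,Rr=x(240,252,-1),x(262,276,1);print("side row",row,round(L,2),round(Rr,2),"mid",round((L+Rr)/2,2),"pred",v.px([C[0],C[1],.035])[0].round(2))
E
python3 m2.py
```

```text
orange [  5.66666667   5.         135.        ] [ 0.5658 -0.0333  0.046 ]
orange [  5.83333333   5.66666667 146.83333333] [0.549 0.003 0.046]
orange [  6.16666667   5.5        158.        ] [ 0.547  -0.0206  0.046 ]
orange [  5.5          5.5        141.16666667] [ 0.5257 -0.03    0.046 ]
mean of walls/mid [ 0.54688082 -0.02022045]
top rim circle [ 0.5423 -0.019 ] 0.0413 39 0.001
side row 183 246.75 267.75 mid 257.25 pred 258.51
side row 185 246.92 267.58 mid 257.25 pred 258.51
side row 187 247.25 267.58 mid 257.42 pred 258.51
side row 189 247.08 267.58 mid 257.33 pred 258.51
side row 191 247.25 267.25 mid 257.25 pred 258.51
```

```bash
cat > m3.py <<'E'
from h import *
T=load("pics/t2.npz");S=load("pics/s2.npz")
caps=np.array([[.449,.303,.106],[.4471,.2333,.1063],[.4451,.1633,.1058]])
yr=caps[0]-caps[2];yr[2]=0;yr/=np.linalg.norm(yr);xr=np.array([yr[1],-yr[0],0]);ax=-np.sin(np.deg2rad(35))*xr+np.cos(np.deg2rad(35))*np.array([0,0,1])
print("yr",yr.round(4),"ax",ax.round(4))
for nm,v in(("top",T),("side",S)):
    P=v.cloud();H=v.hsv()
    s=(P-caps[1])@xr; t=(P-caps[1])@yr
    wood=(H[...,0]<22)&(H[...,1]>50)&(H[...,1]<190)&(H[...,2]>60)&(abs(t)<.1)&(P[...,2]>.015)&(P[...,2]<.075)&(s>-.05)&(s<.12)
    # plane with fixed normal: find mode of P.ax
    d=(P[wood]-caps[1])@ax;hh,e=np.histogram(d,np.arange(-.1,0,.002));print(nm,wood.sum(),"face offset hist",[(round(float(e[i]),3),int(hh[i])) for i in np.argsort(-hh)[:6]])
    # tube bodies: cloud points above face within 16mm of axis
    for c in caps:
        q=P-c;a=q@ax;r=q-a[...,None]*ax;n=np.linalg.norm(r,axis=-1)
        m=(n<.022)&(a>-.055)&(a<.03)&((H[...,1]<70)|((H[...,0]>100)&(H[...,0]<130)))
        k=r[m];nrm=np.cross(yr,ax)
        # cylinder axis offset (in yr, nrm) with R=11mm by least squares
        from scipy.optimize import least_squares
        u=np.c_[k@yr,k@nrm]
        z=least_squares(lambda p:np.hypot(*(u-p).T)-.011,[0,0],loss="soft_l1",f_scale=.001).x
        print("  tube n",m.sum(),"offset yr,nrm",z.round(4),"a max",a[m].max().round(4), "blue a range",np.percentile(a[m&(H[...,1]>150)],[5,50,95]).round(4))
print("nrm",np.cross(yr,ax))
E
python3 m3.py
```

```text
yr [0.0279 0.9996 0.    ] ax [-0.5734  0.016   0.8192]
top 980 face offset hist [(-0.062, 188), (-0.06, 157), (-0.064, 100), (-0.058, 60), (-0.066, 45), (-0.068, 32)]
  tube n 109 offset yr,nrm [ 0.0002 -0.0023] a max 0.02 blue a range [0.0008 0.0102 0.0173]
  tube n 108 offset yr,nrm [-0.0002 -0.0025] a max 0.0196 blue a range [-0.0013  0.0101  0.0166]
  tube n 112 offset yr,nrm [-0.0003 -0.002 ] a max 0.0209 blue a range [-0.0003  0.0101  0.0176]
side 322 face offset hist [(-0.064, 97), (-0.066, 90), (-0.068, 11), (-0.07, 9), (-0.062, 7), (-0.076, 7)]
  tube n 151 offset yr,nrm [ 0.0005 -0.0002] a max 0.0145 blue a range [-0.003   0.0071  0.0135]
  tube n 92 offset yr,nrm [ 0.     -0.0005] a max 0.0149 blue a range [-0.0057  0.0061  0.0139]
  tube n 80 offset yr,nrm [ 0.0006 -0.0001] a max 0.0132 blue a range [-0.003   0.0052  0.0119]
nrm [ 0.81883302 -0.02285933  0.57357644]
```

```bash
cat > g.py <<'E'
from h import *
from scipy.spatial.transform import Rotation as Ro
yr=np.array([.0279,.9996,0]);ax=np.array([-.5734,.016,.8192]);nrm=np.array([.8188,-.0229,.5736])
caps=dict(a=[.449,.303,.106],b=[.4471,.2333,.1063],c=[.4451,.1633,.1058])
def Rk(): z=-ax;y=yr;return np.c_[np.cross(y,z),y,z]
def Rdown(yaw): z=np.array([0,0,-1.]);y=np.array([np.cos(np.deg2rad(yaw)),np.sin(np.deg2rad(yaw)),0]);return np.c_[np.cross(y,z),y,z]
def Rnow(): return Ro.from_matrix(bot.get_obs()["ee_rot"]).as_matrix()
def turn(A,B): return Ro.from_matrix(B@A.T).as_rotvec().round(3)
def tcp(k,a): return np.array(caps[k])+ax*a-.0012*nrm
E
python3 - <<'E'
from g import *
o=bot.get_obs();print(o["clock"],o["tool_pos"].round(4),Rnow().round(4))
print("turn",turn(Rnow(),Rk()),"cmd turn",turn(Rdown(-63.6),Rk()))
p=np.array([.353,-.1875,.1715])
for a in(.045,-.0352):print(a,tcp("c",a).round(4),(tcp("c",a)-p).round(4))
print("ax*.12",ax*.12)
E
```

```text
5.6333 [ 0.3503 -0.1862  0.1727] [[ 8.961e-01  4.438e-01  5.000e-04]
 [ 4.438e-01 -8.961e-01 -1.400e-03]
 [-2.000e-04  1.400e-03 -1.000e+00]]
turn [-0.808 -0.175  2.546] cmd turn [-0.808 -0.178  2.545]
0.045 [0.4183 0.164  0.142 ] [ 0.0653  0.3515 -0.0295]
-0.0352 [0.4643 0.1628 0.0763] [ 0.1113  0.3503 -0.0952]
ax*.12 [-0.068808  0.00192   0.098304]
```

Request:
arm_command:
  plan:
    - [0.0,0.02,0.02,-0.808,-0.178,2.545,0.05]
    - [0.0,0.04,0.03,-0.808,-0.178,2.545,0.05]
    - [0.0,0.06,0.03,-0.808,-0.178,2.545,0.05]
    - [0.0,0.08,0.03,-0.808,-0.178,2.545,0.05]
    - [0.0,0.1,0.03,-0.808,-0.178,2.545,0.05]
    - [0.0,0.12,0.03,-0.808,-0.178,2.545,0.05]
    - [0.0,0.14,0.03,-0.808,-0.178,2.545,0.05]
    - [0.0,0.16,0.03,-0.808,-0.178,2.545,0.05]
    - [0.0,0.18,0.03,-0.808,-0.178,2.545,0.05]
    - [0.0,0.2,0.03,-0.808,-0.178,2.545,0.05]
    - [0.0,0.22,0.03,-0.808,-0.178,2.545,0.05]
    - [0.0,0.24,0.03,-0.808,-0.178,2.545,0.05]
    - [0.0,0.26,0.03,-0.808,-0.178,2.545,0.05]
    - [0.0,0.28,0.03,-0.808,-0.178,2.545,0.05]
    - [0.02,0.3,0.03,-0.808,-0.178,2.545,0.05]
    - [0.04,0.32,0.02,-0.808,-0.178,2.545,0.05]
    - [0.05,0.34,0.01,-0.808,-0.178,2.545,0.05]
    - [0.05,0.35,0.0,-0.808,-0.178,2.545,0.05]
    - [0.05,0.3515,0.0,-0.808,-0.178,2.545,0.05]
    - [0.05,0.3515,0.0,-0.808,-0.178,2.545,0.05]

```text
clock: 7.3
tool_pos: [0.4029, 0.1656, 0.1701]
ee_rot: [[-0.811, 0.186, 0.555], [0.181, 0.981, -0.065], [-0.557, 0.048, -0.829]]
wrist_force: [-0.4, -0.4, -1.0]
finger_gap: 0.0498
gripper_force: 0.0
```

```bash
python3 - <<'E'
from g import *
print(bot.get_obs()["tool_pos"].round(4),turn(Rnow(),Rk()),(tcp("c",.045)-[.403,.164,.1715]).round(4))
E
```

```text
[0.4029 0.1656 0.1701] [-0.05  -0.014  0.159] [ 0.0153  0.     -0.0295]
```

Request:
arm_command:
  plan:
    - [0.0153,0,-0.0295,-0.05,-0.014,0.159,0.05]
    - [0.0153,0,-0.0295,-0.05,-0.014,0.159,0.05]
    - [0.0153,0,-0.0295,-0.05,-0.014,0.159,0.05]
    - [0.0153,0,-0.0295,-0.05,-0.014,0.159,0.05]

```text
clock: 7.63
tool_pos: [0.4188, 0.1642, 0.1424]
ee_rot: [[-0.817, 0.038, 0.575], [0.034, 0.999, -0.018], [-0.575, 0.005, -0.818]]
wrist_force: [0.1, 0.4, 0.3]
finger_gap: 0.0502
gripper_force: 0.0
```

```bash
python3 - <<'E'
from g import *
S=cap("side","s3");T=cap("top","t3")
a=S.im[150:240,225:315];b=T.im[185:245,170:260]
cv2.imwrite("pics/g3.png",np.hstack([cv2.resize(x,None,fx=k,fy=k,interpolation=2)[:400] for x,k in((a,4.44),(cv2.copyMakeBorder(b,0,30,0,0,0),4.44))]))
print(bot.get_obs()["tool_pos"].round(4),turn(Rnow(),Rk()),Rnow()[:,2])
E
```

```text
[0.4192 0.1648 0.1436] [-0.005  0.004  0.009] [ 0.57667838 -0.01698154 -0.81679476]
```

View pics/g3.png

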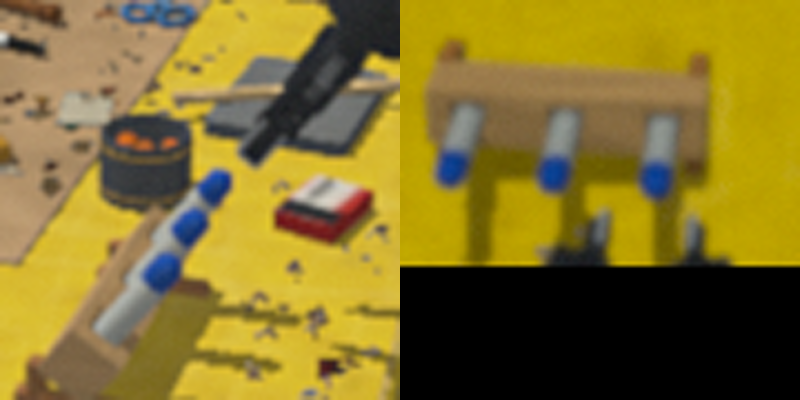

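The side crop (left) shows the open fingers in line with tube c's axis, just beyond its cap at (213,185). The top crop (right) shows the finger tips at (600,215) and (690,220) straddling tube c, which has its cap at (657,180). They sit a few mm off centre in y, which is within the opening.

Request:
arm_command:
  plan:
    - [0.0115,-0.001,-0.0164,-0.003,0.002,0.005,0.05]
    - [0.023,-0.002,-0.0328,-0.005,0.004,0.009,0.05]
    - [0.0345,-0.002,-0.0493,-0.005,0.004,0.009,0.05]
    - [0.046,-0.002,-0.0657,-0.005,0.004,0.009,0.05]
    - [0.046,-0.002,-0.0657,-0.005,0.004,0.009,0.05]
    - [0.046,-0.002,-0.0657,-0.005,0.004,0.009,0.03]
    - [0.046,-0.002,-0.0657,-0.005,0.004,0.009,0.02]
    - [0.046,-0.002,-0.0657,-0.005,0.004,0.009,0.015]
    - [0.046,-0.002,-0.0657,-0.005,0.004,0.009,0.01]
    - [0.046,-0.002,-0.0657,-0.005,0.004,0.009,0.01]
    - [0.046,-0.002,-0.0657,-0.005,0.004,0.009,0.01]
  newtons: 30

```text
clock: 8.65
tool_pos: [0.4651, 0.1628, 0.0783]
ee_rot: [[-0.818, 0.027, 0.575], [0.022, 1.0, -0.015], [-0.575, 0.0, -0.818]]
wrist_force: [-2.0, 1.1, 3.4]
finger_gap: 0.021
gripper_force: 30.4
```

Request:
arm_command:
  plan:
    - [-0.0029,0.0001,0.0041,0,0,0,0.01]
    - [-0.0086,0.0002,0.0123,0,0,0,0.01]
    - [-0.0143,0.0004,0.0205,0,0,0,0.01]
    - [-0.02,0.0006,0.0287,0,0,0,0.01]
    - [-0.0258,0.0007,0.0369,0,0,0,0.01]
    - [-0.0344,0.001,0.0492,0,0,0,0.01]
    - [-0.046,0.0012,0.0655,0,0,0,0.01]
    - [-0.046,0.0012,0.0655,0,0,0,0.01]
  newtons: 40

```text
clock: 9.32
tool_pos: [0.4186, 0.164, 0.1457]
ee_rot: [[-0.817, 0.026, 0.576], [0.022, 1.0, -0.014], [-0.576, 0.001, -0.817]]
wrist_force: [0.9, 0.9, -0.8]
finger_gap: 0.0209
gripper_force: 39.5
```

```bash
python3 - <<'E'
from g import *
o=bot.get_obs();print(o["tool_pos"].round(4),o["wrist_force"],o["finger_gap"])
for y in(-65,55,-5): print(y,turn(Rk(),Rdown(y)),turn(Rnow(),Rdown(y)))
E
```

```text
[0.4186 0.164  0.1457] [ 0.89208876  0.94418264 -0.81687976] 0.02092142370224055
-65 [ 0.815  0.169 -2.568] [ 0.819  0.172 -2.568]
55 [ 0.194  0.588 -0.565] [ 0.194  0.592 -0.566]
-5 [ 0.509  0.454 -1.574] [ 0.511  0.458 -1.575]
```

Request:
arm_command:
  plan:
    - [0,0,0.03,0,0,0,0.01]
    - [0,0,0.06,0.05,0.15,-0.14,0.01]
    - [0.01,-0.02,0.08,0.1,0.3,-0.28,0.01]
    - [0.03,-0.05,0.08,0.14,0.42,-0.4,0.01]
    - [0.05,-0.08,0.08,0.194,0.592,-0.566,0.01]
    - [0.07,-0.11,0.08,0.194,0.592,-0.566,0.01]
    - [0.09,-0.14,0.08,0.194,0.592,-0.566,0.01]
    - [0.108,-0.16,0.06,0.194,0.592,-0.566,0.01]
    - [0.108,-0.1697,0.045,0.194,0.592,-0.566,0.01]
    - [0.108,-0.1697,0.03,0.194,0.592,-0.566,0.01]
    - [0.108,-0.1697,0.02,0.194,0.592,-0.566,0.01]
    - [0.108,-0.1697,0.02,0.194,0.592,-0.566,0.01]
    - [0.108,-0.1697,0.02,0.194,0.592,-0.566,0.01]

```text
clock: 10.4
tool_pos: [0.5259, -0.006, 0.1615]
ee_rot: [[-0.82, 0.573, -0.007], [0.573, 0.82, 0.001], [0.006, -0.003, -1.0]]
wrist_force: [0.4, 0.6, -0.1]
finger_gap: 0.0212
gripper_force: 39.5
```

```bash
python3 - <<'E'
from g import *
T=cap("top","t4")
P=[]
for _ in range(3):
    S=cap("side","s4");o=bot.get_obs();P.append(o["tool_pos"])
print(np.round(P,4),turn(Rnow(),Rdown(55)),o["finger_gap"],o["wrist_force"].round(1))
a=S.im[130:205,215:305];b=T.im[150:225,240:330]
cv2.imwrite("pics/g4.png",np.hstack([cv2.resize(x,None,fx=4.4,fy=4.4,interpolation=2) for x in(a,b)]))
# tube: side-view cloud of aluminium below fingers
H=S.hsv();C=S.cloud();c=np.mean(P,0)
m=(np.hypot(C[...,0]-c[0],C[...,1]-c[1])<.03)&(C[...,2]<c[2]+.0)&(C[...,2]>.068)&(H[...,1]<80)
Q=C[m];print(len(Q),np.median(Q,0).round(4),Q[:,2].min().round(4))
from scipy.optimize import least_squares
z=least_squares(lambda p:np.hypot(Q[:,0]-p[0],Q[:,1]-p[1])-.011,c[:2]+[0,-.01],loss="soft_l1",f_scale=.001).x;print("tube axis by depth",z.round(4))
for zz in(.08,.1,.12): print(zz,S.px([c[0],c[1],zz]).round(2))
E
```

```text
[[ 0.5269 -0.0058  0.1636]
 [ 0.527  -0.0058  0.164 ]
 [ 0.527  -0.0058  0.1641]] [-0.    -0.002 -0.001] 0.020651195476269986 [-0.3 -0.5 -0.8]
90 [0.5246 0.0032 0.134 ] 0.102
tube axis by depth [0.5223 0.0131]
0.08 [261.78 176.42]
0.1 [261.92 171.53]
0.12 [262.06 166.59]
```

View pics/g4.png

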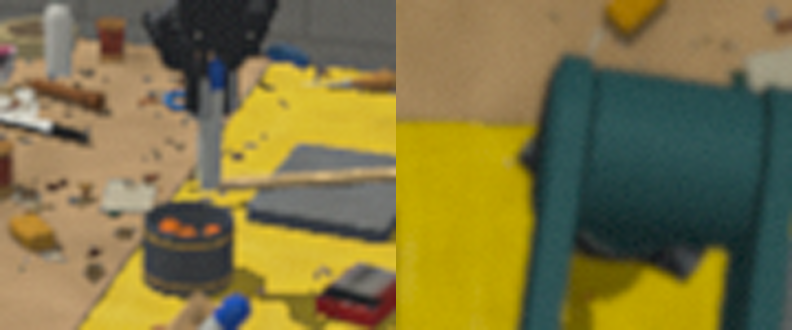

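```bash
python3 - <<'E'
from g import *
S=load("pics/s4.npz");D=S.d;c=np.array([.527,-.0058])
dr=(S.R@np.array([c[0],c[1],.12])+S.t)[2];print("axis depth",dr.round(4))
for row in range(160,174):
    r=D[row,255:270]; k=np.where(abs(r-dr)<.03)[0]+255
    print(row,k.min() if len(k) else None,k.max() if len(k) else None,np.round(r[5:10]-dr,3),S.im[row,257:268].mean(-1).astype(int))
for p in([.546,-.0203,.035],[.546,-.0203,.062]):print(S.px(p))
E
```

```text
axis depth 1.3588
160 259 264 [-0.022 -0.024 -0.025 -0.025 -0.021] [150 151 149 129 112 113 111 110 127 145 153]
161 259 264 [-0.016 -0.021 -0.029 -0.018 -0.017] [151 151 147 134 115 112 110 109 128 146 152]
162 259 264 [-0.015 -0.023 -0.02  -0.023 -0.016] [145 153 151 137 119 113 111 111 134 148 148]
163 259 264 [-0.016 -0.019 -0.02  -0.017 -0.017] [142 155 151 139 122 111 112 112 137 142 143]
164 259 264 [-0.011 -0.015 -0.017 -0.015 -0.013] [152 154 149 136 120 113 111 109 123 128 129]
165 259 264 [-0.017 -0.016 -0.017 -0.014 -0.004] [150 149 147 135 121 113 110 109 123 141 125]
166 259 264 [-0.007 -0.011 -0.014 -0.007 -0.008] [145 145 144 129 120 113 112 109 140 155 144]
167 259 264 [-0.007 -0.009 -0.013 -0.01  -0.008] [146 140 130 129 120 114 111 109 142 157 157]
168 259 264 [-0.004 -0.01  -0.011 -0.008 -0.006] [143 119 121 131 121 113 110 110 144 160 157]
169 259 264 [-0.008 -0.011 -0.012 -0.005 -0.004] [132 102 119 137 120 113 110 114 144 161 159]
170 259 264 [-0.002 -0.008 -0.008 -0.005 -0.001] [115  90 120 136 119 114 112 117 146 163 163]
171 259 264 [-0.005 -0.002 -0.007 -0.004  0.004] [127 124 138 139 113 110 111 112 131 141 141]
172 260 263 [-0.    -0.002 -0.001 -0.002  0.205] [138 128 131 130 117 113 115 107 100 101 103]
173 260 263 [0.005 0.007 0.002 0.    0.2  ] [139 120 125 138 144 142 140 123 107 120 129]
[257.68716215 185.04049472]
[257.83361744 178.68135922]
```

The side crop shows the tube upright in the fingers at (209,145–187), above the far-left gap of the pot at (188,225). It is in line with the tool to within about 1 mm. The top view is blocked by the arm.

Request:
arm_command:
  plan:
    - [0,-0.0005,-0.015,0,0,0,0.01]
    - [0,-0.0005,-0.03,0,0,0,0.01]
    - [0,-0.0005,-0.038,0,0,0,0.01]
    - [0,-0.0005,-0.043,0,0,0,0.01]
    - [0,-0.0005,-0.048,0,0,0,0.01]
    - [0,-0.0005,-0.053,0,0,0,0.01]
    - [0,-0.0005,-0.058,0,0,0,0.01]
    - [0,-0.0005,-0.058,0,0,0,0.01]

```text
clock: 11.27
tool_pos: [0.5271, -0.0071, 0.1039]
ee_rot: [[-0.819, 0.573, -0.004], [0.573, 0.819, -0.0], [0.003, -0.002, -1.0]]
wrist_force: [2.5, -2.2, -3.2]
finger_gap: 0.0213
gripper_force: 39.5
```

Request:
arm_command:
  plan:
    - [0.0007,-0.0006,-0.004,0,0,0,0.01]
    - [0.0007,-0.0006,-0.01,0,0,0,0.01]
    - [0.0007,-0.0006,-0.016,0,0,0,0.01]
    - [0.0007,-0.0006,-0.022,0,0,0,0.01]
    - [0.0007,-0.0006,-0.026,0,0,0,0.01]
    - [0.0007,-0.0006,-0.029,0,0,0,0.01]
    - [0.0007,-0.0006,-0.029,0,0,0,0.01]

```text
clock: 11.85
tool_pos: [0.5271, -0.0076, 0.0743]
ee_rot: [[-0.819, 0.573, -0.006], [0.573, 0.819, 0.0], [0.005, -0.003, -1.0]]
wrist_force: [2.3, -2.4, -2.3]
finger_gap: 0.0209
gripper_force: 39.4
```

Request:
arm_command:
  plan:
    - [0.0005,-0.0003,-0.0015,0,0,0,0.01]
    - [0.0005,-0.0003,-0.003,0,0,0,0.01]
    - [0.0005,-0.0003,-0.004,0,0,0,0.01]
    - [0.0005,-0.0003,-0.004,0,0,0,0.01]

```text
clock: 12.18
tool_pos: [0.5275, -0.0075, 0.0711]
ee_rot: [[-0.819, 0.573, -0.006], [0.573, 0.819, 0.001], [0.006, -0.003, -1.0]]
wrist_force: [0.4, 0.3, 1.2]
finger_gap: 0.0207
gripper_force: 39.7
```

Request:
arm_command:
  plan:
    - [0,0,-0.001,0,0,0,0.01]
    - [0,0,-0.002,0,0,0,0.01]
    - [0,0,-0.002,0,0,0,0.01]

```text
clock: 12.43
tool_pos: [0.5279, -0.0076, 0.0705]
ee_rot: [[-0.819, 0.573, -0.005], [0.573, 0.819, 0.001], [0.004, -0.002, -1.0]]
wrist_force: [-1.3, -1.3, 6.5]
finger_gap: 0.0208
gripper_force: 40.4
```

Request:
arm_command:
  plan:
    - [0,0,0.001,0,0,0,0.024]
    - [0,0,0.001,0,0,0,0.03]
    - [0,0,0.002,0,0,0,0.03]
    - [0,0,0.01,0,0,0,0.03]
    - [0,0,0.03,0,0,0,0.03]
    - [0,0,0.06,0,0,0,0.03]
    - [0,0,0.09,0,0,0,0.04]
    - [-0.03,0.03,0.1,-0.03,-0.1,0.1,0.05]
    - [-0.06,0.06,0.1,-0.07,-0.21,0.2,0.05]
    - [-0.09,0.1,0.1,-0.11,-0.32,0.3,0.05]
    - [-0.115,0.13,0.1,-0.14,-0.42,0.4,0.05]
    - [-0.12,0.16,0.1,-0.18,-0.52,0.5,0.05]
    - [-0.12,0.2,0.1,-0.194,-0.588,0.565,0.05]
    - [-0.115,0.235,0.09,-0.194,-0.588,0.565,0.05]
    - [-0.1072,0.2419,0.0737,-0.194,-0.588,0.565,0.05]
    - [-0.1072,0.2419,0.0737,-0.194,-0.588,0.565,0.05]
    - [-0.1072,0.2419,0.0737,-0.194,-0.588,0.565,0.05]

```text
clock: 13.85
tool_pos: [0.4195, 0.2342, 0.1419]
ee_rot: [[-0.823, 0.027, 0.567], [0.02, 1.0, -0.019], [-0.567, -0.004, -0.824]]
wrist_force: [0.5, -0.5, -0.3]
finger_gap: 0.05
gripper_force: 0.0
```

```bash
python3 - <<'E'
from g import *
T=cap("top","t5");S=cap("side","s5");o=bot.get_obs();print(o["clock"],o["tool_pos"].round(4),turn(Rnow(),Rk()),(tcp("b",-.0352)-o["tool_pos"]).round(4))
f=6
for nm,v in(("top",T),("side",S)):
    h=cv2.cvtColor(cv2.resize(v.im,None,fx=f,fy=f,interpolation=2),cv2.COLOR_BGR2HSV)
    b=((h[...,0]>100)&(h[...,0]<130)&(h[...,1]>140)&(h[...,2]>60)).astype(np.uint8)
    n,l,st,ce=cv2.connectedComponentsWithStats(b);c=v.px([.527,-.007,.11])
    for i in range(1,n):
        q=(ce[i]+.5)/f-.5
        if st[i,4]>100 and abs(q-c).max()<12: print(nm,"blue",q.round(2),"expect",c.round(2),st[i,2:4]/f,v.onz(q,.112).round(4))
    if nm=="top":
        o_=((h[...,0]<16)&(h[...,1]>200)&(h[...,2]>125)).astype(np.uint8)
        n,l,st,ce=cv2.connectedComponentsWithStats(o_)
        for i in range(1,n):
            q=(ce[i]+.5)/f-.5
            if st[i,4]>100 and abs(q-[286,195]).max()<16: print("orange",st[i,2:]/f,v.onz(q,.046).round(4))
E
```

```text
13.95 [0.4211 0.2335 0.144 ] [ 0.002 -0.004  0.003] [ 0.0452 -0.0008 -0.0672]
top blue [283.41 197.42] expect [283.79 199.47] [5.33333333 6.33333333] [ 0.5331 -0.0055  0.112 ]
orange [  5.5          4.83333333 131.16666667] [ 0.5658 -0.0333  0.046 ]
orange [  4.66666667   5.33333333 108.16666667] [0.5498 0.0049 0.046 ]
orange [ 2.          4.         30.33333333] [ 0.55   -0.0267  0.046 ]
orange [  5.5          5.33333333 134.83333333] [ 0.5256 -0.0303  0.046 ]
side blue [259.52 170.09] expect [262.06 168.95] [3.83333333 6.16666667] [0.532  0.0115 0.112 ]
```

```bash
python3 - <<'E'
from g import *
from scipy.optimize import least_squares
for n in("t5","s5"):
    v=load(f"pics/{n}.npz");C=v.cloud()
    m=(np.hypot(C[...,0]-.546,C[...,1]+.02)<.06)&(C[...,2]>.068)&(C[...,2]<.14);Q=C[m]
    ii=np.argwhere(m);print(n,len(Q),"rows",ii[:,0].min(),ii[:,0].max(),"cols",ii[:,1].min(),ii[:,1].max(),"zmax",np.sort(Q[:,2])[-6:].round(4))
    for lo,hi in((.07,.085),(.085,.1),(.1,.125)):
        q=Q[(Q[:,2]>lo)&(Q[:,2]<hi)]
        if len(q): print(lo,len(q),np.median(q,0).round(4),"cols mid",np.mean(ii[(Q[:,2]>lo)&(Q[:,2]<hi)][:,1]).round(2),"upright pred",v.px([.5275,-.0075,(lo+hi)/2]).round(2))
crop_=load("pics/s5.npz");c2=load("pics/t5.npz")
cv2.imwrite("pics/g5.png",np.hstack([cv2.resize(x,None,fx=8,fy=8,interpolation=2) for x in(crop_.im[155:205,232:282],c2.im[170:220,262:312])]))
E
```

```text
t5 56 rows 194 202 cols 275 287 zmax [0.1189 0.1189 0.1195 0.1198 0.1207 0.1241]
0.07 5 [ 0.5214 -0.0044  0.08  ] cols mid 282.0 upright pred [282.95 200.11]
0.085 6 [0.5253 0.0011 0.0954] cols mid 281.33 upright pred [283.41 199.75]
0.1 44 [ 0.5336 -0.0067  0.1156] cols mid 283.77 upright pred [284.03 199.25]
s5 75 rows 167 180 cols 257 262 zmax [0.1144 0.1146 0.1159 0.1159 0.1173 0.1177]
0.07 21 [0.5311 0.0034 0.0789] cols mid 259.67 upright pred [261.74 176.83]
0.085 23 [0.5347 0.0033 0.0928] cols mid 259.39 upright pred [261.84 173.19]
0.1 27 [5.353e-01 5.000e-04 1.093e-01] cols mid 259.22 upright pred [261.98 168.27]
```

View pics/g5.png

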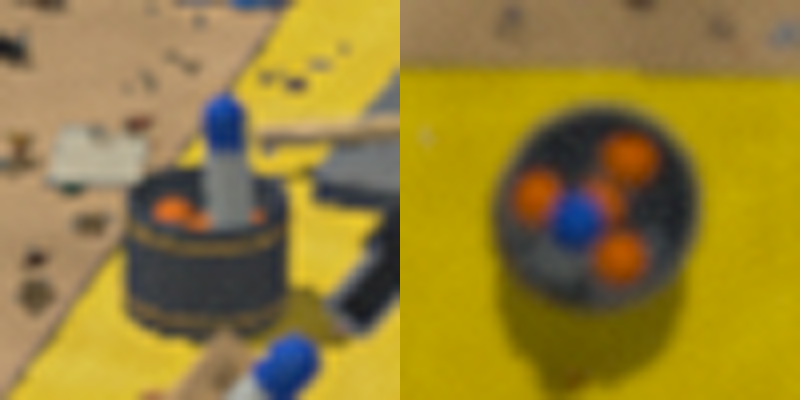

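The side crop (left) shows the first tall tube standing in the pot, cap at (225,120), leaning about 3° inward. The top crop (right) shows its blue cap at (577,220), with the orange shorts still in place at (538,195), (630,157) and (620,257). Next is tube b.

Request:
arm_command:
  plan:
    - [0.0115,0,-0.0164,0,0,0,0.05]
    - [0.023,0,-0.0328,0,0,0,0.05]
    - [0.0345,0,-0.0493,0,0,0,0.05]
    - [0.0455,0,-0.066,0,0,0,0.05]
    - [0.0455,0,-0.066,0,0,0,0.05]
    - [0.0455,0,-0.066,0,0,0,0.03]
    - [0.0455,0,-0.066,0,0,0,0.02]
    - [0.0455,0,-0.066,0,0,0,0.015]
    - [0.0455,0,-0.066,0,0,0,0.01]
    - [0.0455,0,-0.066,0,0,0,0.01]
    - [0.0455,0,-0.066,0,0,0,0.01]
  newtons: 40

```text
clock: 14.87
tool_pos: [0.4667, 0.2344, 0.0787]
ee_rot: [[-0.82, 0.028, 0.572], [0.022, 1.0, -0.018], [-0.572, -0.002, -0.82]]
wrist_force: [-0.0, -1.5, 4.2]
finger_gap: 0.021
gripper_force: 39.5
```

Request:
arm_command:
  plan:
    - [-0.0029,0.0001,0.0041,0,0,0,0.01]
    - [-0.0086,0.0002,0.0123,0,0,0,0.01]
    - [-0.0143,0.0004,0.0205,0,0,0,0.01]
    - [-0.02,0.0006,0.0287,0,0,0,0.01]
    - [-0.0258,0.0007,0.0369,0,0,0,0.01]
    - [-0.0344,0.001,0.0492,0,0,0,0.01]
    - [-0.046,0.0012,0.0655,0,0,0,0.01]
    - [-0.046,0.0012,0.1,0.509,0.454,-1.574,0.01]
    - [-0.046,0.0012,0.14,0.509,0.454,-1.574,0.01]
    - [-0.046,-0.02,0.15,0.509,0.454,-1.574,0.01]
    - [-0.046,-0.05,0.15,0.509,0.454,-1.574,0.01]
    - [-0.04,-0.08,0.15,0.509,0.454,-1.574,0.01]
    - [-0.02,-0.11,0.15,0.509,0.454,-1.574,0.01]
    - [0.0,-0.14,0.15,0.509,0.454,-1.574,0.01]
    - [0.02,-0.17,0.15,0.509,0.454,-1.574,0.01]
    - [0.04,-0.2,0.15,0.509,0.454,-1.574,0.01]
    - [0.06,-0.23,0.15,0.509,0.454,-1.574,0.01]
    - [0.0794,-0.26,0.15,0.509,0.454,-1.574,0.01]
    - [0.0794,-0.2784,0.15,0.509,0.454,-1.574,0.01]
    - [0.0794,-0.2784,0.15,0.509,0.454,-1.574,0.01]

```text
clock: 16.53
tool_pos: [0.5453, -0.0471, 0.226]
ee_rot: [[0.013, 1.0, 0.018], [1.0, -0.012, -0.02], [-0.019, 0.018, -1.0]]
wrist_force: [-0.6, 0.5, -1.5]
finger_gap: 0.0206
gripper_force: 39.6
```

```bash
python3 - <<'E'
from g import *
for _ in range(3): S=cap("side","s6");
o=bot.get_obs();print(o["clock"],o["tool_pos"].round(4),turn(Rnow(),Rdown(-5)),o["finger_gap"],o["wrist_force"].round(1))
E
```

```text
16.6833 [ 0.5452 -0.0442  0.226 ] [ 0.021  0.02  -0.086] 0.02085719117401534 [-0.6  1.7 -0.8]
```

Request:
arm_command:
  plan:
    - [0,0,-0.01,0.021,0.02,-0.086,0.01]
    - [0,0,-0.03,0.021,0.02,-0.086,0.01]
    - [0,0,-0.055,0.021,0.02,-0.086,0.01]
    - [0,0,-0.075,0.021,0.02,-0.086,0.01]
    - [0,0,-0.085,0.021,0.02,-0.086,0.01]
    - [0,0,-0.085,0.021,0.02,-0.086,0.01]
    - [0,0,-0.085,0.021,0.02,-0.086,0.01]

```text
clock: 17.27
tool_pos: [0.5449, -0.0431, 0.1422]
ee_rot: [[0.086, 0.996, 0.002], [0.996, -0.086, -0.001], [-0.0, 0.002, -1.0]]
wrist_force: [-0.9, 0.7, -0.5]
finger_gap: 0.0213
gripper_force: 39.6
```

```bash
python3 - <<'E'
from g import *
for _ in range(2): S=cap("side","s7")
o=bot.get_obs();print(o["clock"],o["tool_pos"].round(4),turn(Rnow(),Rdown(-5)),o["wrist_force"].round(1))
C=S.cloud();m=(np.hypot(C[...,0]-.545,C[...,1]+.044)<.035)&(C[...,2]<.13)&(C[...,2]>.08);ii=np.argwhere(m)
for r in sorted(set(ii[:,0])): k=ii[ii[:,0]==r][:,1];print(r,k.min(),k.max(),S.im[r,k.min()-3:k.max()+4].mean(-1).astype(int))
for z in(.08,.1,.12):print(z,S.px([o["tool_pos"][0],o["tool_pos"][1],z]).round(2))
E
```

```text
17.3667 [ 0.5462 -0.0438  0.1439] [0.001 0.005 0.   ] [-0.1 -0.2 -0.6]
161 257 262 [137 152 152 135 120 118 115 114 114 112 117 140]
162 257 262 [124 130 135 132 124 119 111 113 112 121 140 149]
163 257 262 [135 111 115 133 131 119 114 112 112 137 140 141]
164 257 262 [149 135 136 145 132 118 113 112 118 139 124 117]
165 257 262 [149 148 150 146 131 117 113 112 121 141 140 125]
166 257 262 [146 146 146 144 130 116 110 112 121 143 154 151]
167 257 262 [144 145 145 141 124 108  94 100 121 144 155 157]
168 262 262 [ 96  83  81 111 143 161 158]
169 262 262 [ 80  69  68  99 143 162 160]
0.08 [259.45 172.13]
0.1 [259.57 167.35]
0.12 [259.69 162.52]
```

Request:
arm_command:
  plan:
    - [-0.001,-0.0006,-0.01,0,0,0,0.01]
    - [-0.001,-0.0006,-0.016,0,0,0,0.01]
    - [-0.001,-0.0006,-0.021,0,0,0,0.01]
    - [-0.001,-0.0006,-0.026,0,0,0,0.01]
    - [-0.001,-0.0006,-0.031,0,0,0,0.01]
    - [-0.001,-0.0006,-0.036,0,0,0,0.01]
    - [-0.001,-0.0006,-0.039,0,0,0,0.01]
    - [-0.001,-0.0006,-0.039,0,0,0,0.01]

```text
clock: 18.03
tool_pos: [0.5438, -0.0448, 0.1017]
ee_rot: [[0.089, 0.996, -0.0], [0.996, -0.089, -0.0], [-0.0, -0.0, -1.0]]
wrist_force: [-0.7, 0.5, -0.6]
finger_gap: 0.0207
gripper_force: 39.6
```

Free of contact. Continuing down.

Request:
arm_command:
  plan:
    - [0.0005,0,-0.006,0,0,0,0.01]
    - [0.0005,0,-0.012,0,0,0,0.01]
    - [0.0005,0,-0.018,0,0,0,0.01]
    - [0.0005,0,-0.023,0,0,0,0.01]
    - [0.0005,0,-0.027,0,0,0,0.01]
    - [0.0005,0,-0.029,0,0,0,0.01]
    - [0.0005,0,-0.031,0,0,0,0.01]
    - [0.0005,0,-0.031,0,0,0,0.01]

```text
clock: 18.7
tool_pos: [0.5446, -0.0447, 0.0714]
ee_rot: [[0.089, 0.996, 0.001], [0.996, -0.089, -0.0], [-0.0, 0.001, -1.0]]
wrist_force: [0.9, -0.4, -0.2]
finger_gap: 0.0209
gripper_force: 39.6
```

Request:
arm_command:
  plan:
    - [0,0,-0.001,0,0,0,0.01]
    - [0,0,-0.002,0,0,0,0.01]
    - [0,0,-0.003,0,0,0,0.01]
    - [0,0,-0.003,0,0,0,0.01]

```text
clock: 19.03
tool_pos: [0.5452, -0.0449, 0.0707]
ee_rot: [[0.089, 0.996, 0.003], [0.996, -0.089, -0.001], [-0.001, 0.003, -1.0]]
wrist_force: [-2.7, 0.3, 5.7]
finger_gap: 0.0212
gripper_force: 40.8
```

Request:
arm_command:
  plan:
    - [0,0,0.001,0,0,0,0.024]
    - [0,0,0.001,0,0,0,0.028]
    - [0,0,0.003,0,0,0,0.028]
    - [0,0,0.012,0,0,0,0.028]
    - [0,0,0.03,0,0,0,0.028]
    - [0,0,0.06,0,0,0,0.028]
    - [0,0,0.09,0,0,0,0.03]
    - [0,0,0.12,-0.509,-0.454,1.574,0.05]
    - [-0.02,0.03,0.12,-0.509,-0.454,1.574,0.05]
    - [-0.04,0.06,0.12,-0.509,-0.454,1.574,0.05]
    - [-0.07,0.09,0.12,-0.509,-0.454,1.574,0.05]
    - [-0.1,0.12,0.12,-0.509,-0.454,1.574,0.05]
    - [-0.13,0.15,0.12,-0.509,-0.454,1.574,0.05]
    - [-0.14,0.18,0.12,-0.509,-0.454,1.574,0.05]
    - [-0.14,0.21,0.12,-0.509,-0.454,1.574,0.05]
    - [-0.14,0.25,0.12,-0.509,-0.454,1.574,0.05]
    - [-0.14,0.29,0.12,-0.509,-0.454,1.574,0.05]
    - [-0.14,0.32,0.12,-0.509,-0.454,1.574,0.05]
    - [-0.14,0.3487,0.11,-0.509,-0.454,1.574,0.05]
    - [-0.1225,0.3487,0.0737,-0.509,-0.454,1.574,0.05]

```text
clock: 20.7
tool_pos: [0.4237, 0.3134, 0.1508]
ee_rot: [[-0.821, 0.096, 0.563], [0.102, 0.995, -0.02], [-0.562, 0.041, -0.826]]
wrist_force: [1.9, -0.1, -0.0]
finger_gap: 0.0497
gripper_force: 0.0
```

```bash
cat > chk.py <<'E'
from g import *
import sys
T=cap("top",sys.argv[1]+"t");S=cap("side",sys.argv[1]+"s");o=bot.get_obs();print(o["clock"],o["tool_pos"].round(4),turn(Rnow(),Rk()))
print("to a grasp",(tcp("a",-.0352)-o["tool_pos"]).round(4))
f=6
for nm,v in(("top",T),("side",S)):
    h=cv2.cvtColor(cv2.resize(v.im,None,fx=f,fy=f,interpolation=2),cv2.COLOR_BGR2HSV);c=v.px([.546,-.02,.09])
    for col,m in(("blue",(h[...,0]>100)&(h[...,0]<130)&(h[...,1]>140)&(h[...,2]>60)),("orange",(h[...,0]<16)&(h[...,1]>200)&(h[...,2]>125))):
        n,l,st,ce=cv2.connectedComponentsWithStats(m.astype(np.uint8))
        for i in range(1,n):
            q=(ce[i]+.5)/f-.5
            if st[i,4]>80 and abs(q-c).max()<16: print(nm,col,q.round(2),st[i,2:4]/f,v.onz(q,.11 if col=="blue" else .046).round(4))
E
python3 chk.py k6
```

```text
20.8 [0.417  0.3005 0.1326] [-0.017 -0.036  0.082]
to a grasp [ 0.0512  0.0019 -0.0561]
top blue [294.56 194.78] [6.5 7.5] [ 0.5424 -0.0398  0.11  ]
top blue [283.3  197.51] [5.33333333 6.16666667] [ 0.533  -0.0054  0.11  ]
top orange [290.15 189.22] [5.66666667 5.        ] [ 0.566  -0.0331  0.046 ]
top orange [278.35 193.75] [4.83333333 5.33333333] [0.5501 0.0049 0.046 ]
top orange [287.76 193.72] [2.33333333 3.16666667] [ 0.5511 -0.0256  0.046 ]
top orange [288.3  201.67] [3.83333333 4.83333333] [ 0.5254 -0.0279  0.046 ]
side blue [259.63 168.53] [4.         9.33333333] [ 0.5368 -0.0083  0.11  ]
side orange [253.53 180.86] [3.83333333 1.83333333] [ 0.5657 -0.0299  0.046 ]
```

Request:
arm_command:
  plan:
    - [0,0,0,-0.017,-0.036,0.082,0.05]
    - [0,0,0,-0.017,-0.036,0.082,0.05]
    - [0,0,0,-0.017,-0.036,0.082,0.05]

```text
clock: 21.05
tool_pos: [0.423, 0.3037, 0.1446]
ee_rot: [[-0.811, 0.033, 0.584], [0.037, 0.999, -0.006], [-0.584, 0.016, -0.812]]
wrist_force: [0.4, -0.1, 0.0]
finger_gap: 0.0502
gripper_force: 0.0
```

```bash
python3 - <<'E'
from g import *
bot.capture("side");o=bot.get_obs();print(o["clock"],o["tool_pos"].round(4),turn(Rnow(),Rk()),(tcp("a",-.0352)-o["tool_pos"]).round(4))
E
```

```text
21.1 [0.4234 0.3041 0.1451] [-0.017  0.014  0.005] [ 0.0448 -0.0017 -0.0686]
```

Request:
arm_command:
  plan:
    - [0.0111,0,-0.0166,-0.017,0.014,0.005,0.05]
    - [0.0222,-0.001,-0.0333,-0.017,0.014,0.005,0.05]
    - [0.0334,-0.001,-0.05,-0.017,0.014,0.005,0.05]
    - [0.0445,-0.001,-0.0665,-0.017,0.014,0.005,0.05]
    - [0.0445,-0.001,-0.0665,-0.017,0.014,0.005,0.05]
    - [0.0445,-0.001,-0.0665,-0.017,0.014,0.005,0.03]
    - [0.0445,-0.001,-0.0665,-0.017,0.014,0.005,0.02]
    - [0.0445,-0.001,-0.0665,-0.017,0.014,0.005,0.015]
    - [0.0445,-0.001,-0.0665,-0.017,0.014,0.005,0.01]
    - [0.0445,-0.001,-0.0665,-0.017,0.014,0.005,0.01]
    - [0.0445,-0.001,-0.0665,-0.017,0.014,0.005,0.01]

```text
clock: 22.02
tool_pos: [0.4676, 0.3038, 0.0781]
ee_rot: [[-0.818, 0.024, 0.575], [0.018, 1.0, -0.015], [-0.575, -0.002, -0.818]]
wrist_force: [-0.5, -0.9, 4.7]
finger_gap: 0.0212
gripper_force: 39.3
```

Request:
arm_command:
  plan:
    - [-0.0029,0.0001,0.0041,0,0,0,0.01]
    - [-0.0086,0.0002,0.0123,0,0,0,0.01]
    - [-0.0143,0.0004,0.0205,0,0,0,0.01]
    - [-0.02,0.0006,0.0287,0,0,0,0.01]
    - [-0.0258,0.0007,0.0369,0,0,0,0.01]
    - [-0.0344,0.001,0.0492,0,0,0,0.01]
    - [-0.046,0.0012,0.0655,0,0,0,0.01]
    - [-0.046,0.0012,0.1,0,0,0,0.01]
    - [-0.046,0.0012,0.14,0,0,0,0.01]
    - [-0.046,0.0012,0.15,0,0,0,0.01]
    - [-0.046,0.0012,0.15,0,0,0,0.01]

```text
clock: 22.93
tool_pos: [0.4216, 0.3057, 0.2316]
ee_rot: [[-0.816, 0.024, 0.577], [0.021, 1.0, -0.011], [-0.577, 0.003, -0.817]]
wrist_force: [0.2, 0.2, 0.2]
finger_gap: 0.021
gripper_force: 39.6
```

```bash
python3 - <<'E'
from g import *
bot.capture("side");o=bot.get_obs();print(o["clock"],o["tool_pos"].round(4),turn(Rnow(),Rdown(115)),(np.array([.5685,-.0111,.226])-o["tool_pos"]).round(4),o["qpos"].round(1),o["finger_gap"])
E
```

```text
22.9833 [0.4205 0.3047 0.2277] [-0.125  0.603  0.446] [ 0.148  -0.3158 -0.0017] [ 44.5 -15.2 104.2 -26.5  67.4 -39. ] 0.020739459087723754
```

Request:
arm_command:
  plan:
    - [0.012,-0.026,0,-0.0167,0.0804,0.0595,0.01]
    - [0.025,-0.053,0,-0.0333,0.1608,0.1189,0.01]
    - [0.037,-0.079,0,-0.05,0.2412,0.1784,0.01]
    - [0.049,-0.105,0,-0.0667,0.3216,0.2379,0.01]
    - [0.062,-0.132,0,-0.0833,0.402,0.2973,0.01]
    - [0.074,-0.158,0,-0.1,0.4824,0.3568,0.01]
    - [0.086,-0.184,0,-0.125,0.603,0.446,0.01]
    - [0.099,-0.211,0,-0.125,0.603,0.446,0.01]
    - [0.111,-0.237,0,-0.125,0.603,0.446,0.01]
    - [0.123,-0.263,0,-0.125,0.603,0.446,0.01]
    - [0.136,-0.29,0,-0.125,0.603,0.446,0.01]
    - [0.148,-0.3158,0,-0.125,0.603,0.446,0.01]
    - [0.148,-0.3158,0,-0.125,0.603,0.446,0.01]
    - [0.148,-0.3158,-0.02,-0.125,0.603,0.446,0.01]
    - [0.148,-0.3158,-0.05,-0.125,0.603,0.446,0.01]
    - [0.148,-0.3158,-0.075,-0.125,0.603,0.446,0.01]
    - [0.148,-0.3158,-0.083,-0.125,0.603,0.446,0.01]
    - [0.148,-0.3158,-0.083,-0.125,0.603,0.446,0.01]
    - [0.148,-0.3158,-0.083,-0.125,0.603,0.446,0.01]

```text
clock: 24.57
tool_pos: [0.5681, -0.0112, 0.142]
ee_rot: [[-0.905, -0.424, -0.003], [-0.424, 0.905, -0.002], [0.004, -0.0, -1.0]]
wrist_force: [0.4, 0.0, -0.9]
finger_gap: 0.0211
gripper_force: 39.6
```

```bash
python3 - <<'E'
from g import *
for _ in range(2): S=cap("side","s8")
o=bot.get_obs();print(o["clock"],o["tool_pos"].round(4),turn(Rnow(),Rdown(115)),o["wrist_force"].round(1),o["finger_gap"].round(4),o["qpos"].round(0))
C=S.cloud();m=(np.hypot(C[...,0]-.5685,C[...,1]+.011)<.035)&(C[...,2]<.14)&(C[...,2]>.08);ii=np.argwhere(m)
for r in sorted(set(ii[:,0])): k=ii[ii[:,0]==r][:,1];print(r,k,S.im[r,246:262].mean(-1).astype(int))
for z in(.08,.1,.12):print(z,S.px([o["tool_pos"][0],o["tool_pos"][1],z]).round(2))
E
```

```text
Traceback (most recent call last):
AttributeError: 'float' object has no attribute 'round'
```

```bash
python3 - <<'E'
from g import *
S=load("pics/s8.npz");o=bot.get_obs();print(o["clock"],o["tool_pos"].round(4),turn(Rnow(),Rdown(115)))
for r in range(158,170,2):print(r,S.im[r,246:262].mean(-1).astype(int),(S.d[r,246:262]*1000).astype(int))
for z in(.08,.1,.12):print(z,S.px([o["tool_pos"][0],o["tool_pos"][1],z]).round(2))
E
```

```text
24.6667 [ 0.5697 -0.0115  0.1447] [ 0.003  0.002 -0.002]
158 [141 141 134 119  99  67  37  32  49  98 121 135 146 148 149 150] [1781 1784 1785 1341 1343 1334 1341 1339 1333 1790 1779 1788 1784 1784
 1785 1793]
160 [148 146 146 137 115  89  83  84  91 122 145 150 151 149 150 147] [1759 1751 1749 1342 1345 1344 1339 1343 1343 1758 1759 1764 1760 1754
 1760 1759]
162 [144 145 146 140 128 119 114 113 114 126 135 146 157 156 157 153] [1738 1729 1727 1365 1353 1358 1359 1361 1738 1726 1736 1732 1731 1735
 1731 1735]
164 [145 144 144 139 126 116 114 111 127 131 141 142 117  84  69  79] [1703 1715 1707 1364 1363 1355 1361 1362 1712 1709 1712 1704 1389 1393
 1391 1710]
166 [147 136 135 139 125 115 113 110 123 143 149 122  66  57  61  65] [1689 1674 1689 1368 1366 1362 1368 1361 1682 1683 1682 1396 1388 1384
 1388 1388]
168 [151 149 147 141 122 116 115 112 124 142 147 116  66  61  62  65] [1664 1667 1662 1372 1366 1367 1366 1364 1660 1661 1672 1359 1357 1357
 1358 1365]
0.08 [251.35 174.49]
0.1 [251.42 169.65]
0.12 [251.5  164.76]
```

Request:
arm_command:
  plan:
    - [-0.001,0.0003,-0.01,0,0,0,0.01]
    - [-0.001,0.0003,-0.016,0,0,0,0.01]
    - [-0.001,0.0003,-0.021,0,0,0,0.01]
    - [-0.001,0.0003,-0.026,0,0,0,0.01]
    - [-0.001,0.0003,-0.031,0,0,0,0.01]
    - [-0.001,0.0003,-0.036,0,0,0,0.01]
    - [-0.001,0.0003,-0.039,0,0,0,0.01]
    - [-0.001,0.0003,-0.039,0,0,0,0.01]

```text
clock: 25.33
tool_pos: [0.5672, -0.0114, 0.1028]
ee_rot: [[-0.906, -0.424, -0.002], [-0.424, 0.906, -0.002], [0.003, -0.001, -1.0]]
wrist_force: [-1.4, -0.9, -1.0]
finger_gap: 0.0213
gripper_force: 39.6
```

Request:
arm_command:
  plan:
    - [0,0,-0.005,0,0,0,0.01]
    - [0,0,-0.01,0,0,0,0.01]
    - [0,0,-0.015,0,0,0,0.01]
    - [0,0,-0.02,0,0,0,0.01]
    - [0,0,-0.024,0,0,0,0.01]
    - [0,0,-0.028,0,0,0,0.01]
    - [0,0,-0.03,0,0,0,0.01]
    - [0,0,-0.03,0,0,0,0.01]

```text
clock: 26.0
tool_pos: [0.5674, -0.0114, 0.0732]
ee_rot: [[-0.906, -0.424, -0.002], [-0.424, 0.906, -0.002], [0.003, -0.001, -1.0]]
wrist_force: [-0.4, 0.1, -0.7]
finger_gap: 0.0211
gripper_force: 39.6
```

Request:
arm_command:
  plan:
    - [0,0,-0.001,0,0,0,0.01]
    - [0,0,-0.002,0,0,0,0.01]
    - [0,0,-0.003,0,0,0,0.01]
    - [0,0,-0.004,0,0,0,0.01]
    - [0,0,-0.005,0,0,0,0.01]
    - [0,0,-0.005,0,0,0,0.01]

```text
clock: 26.5
tool_pos: [0.5685, -0.0114, 0.0708]
ee_rot: [[-0.906, -0.424, 0.002], [-0.424, 0.906, -0.003], [-0.0, -0.003, -1.0]]
wrist_force: [-1.9, -0.4, 5.8]
finger_gap: 0.021
gripper_force: 40.4
```

Floor contact at the same height as the others. Releasing and retreating.

Request:
arm_command:
  plan:
    - [0,0,0.001,0,0,0,0.024]
    - [0,0,0.001,0,0,0,0.028]
    - [0,0,0.003,0,0,0,0.028]
    - [0,0,0.012,0,0,0,0.028]
    - [0,0,0.03,0,0,0,0.028]
    - [0,0,0.06,0,0,0,0.028]
    - [0,0,0.09,0,0,0,0.03]
    - [0,0,0.13,0,0,0,0.05]
    - [-0.04,0.03,0.15,0,0,0,0.05]
    - [-0.08,0.07,0.15,0,0,0,0.05]
    - [-0.12,0.11,0.15,0,0,0,0.05]
    - [-0.16,0.15,0.15,0,0,0,0.05]
    - [-0.2,0.19,0.15,0,0,0,0.05]
    - [-0.22,0.23,0.15,0,0,0,0.05]
    - [-0.22,0.25,0.15,0,0,0,0.05]
    - [-0.22,0.25,0.15,0,0,0,0.05]

```text
clock: 27.83
tool_pos: [0.3493, 0.2346, 0.2201]
ee_rot: [[-0.906, -0.423, 0.002], [-0.423, 0.906, -0.002], [-0.001, -0.002, -1.0]]
wrist_force: [1.2, 0.4, -0.8]
finger_gap: 0.0501
gripper_force: 0.0
```

```bash
python3 chk.py k9; python3 - <<'E'
from g import *
S=load("pics/k9s.npz");T=load("pics/k9t.npz")
for v in(T,S):
    C=v.cloud();m=(np.hypot(C[...,0]-.546,C[...,1]+.02)<.06)&(C[...,2]>.1)&(C[...,2]<.15);print(m.sum(),np.sort(C[m][:,2])[-5:].round(4))
    m=(C[...,2]>.021)&(C[...,2]<.04)&(C[...,0]>.3)&(C[...,0]<.6)&(C[...,1]<-.12)&(C[...,1]>-.4);q=C[m];print("lath",len(q),q.mean(0).round(4),np.ptp(q,axis=0).round(3))
cv2.imwrite("pics/g9.png",np.hstack([cv2.resize(x,None,fx=6.6,fy=6.6,interpolation=2) for x in(S.im[145:205,230:290],T.im[165:225,257:317])]))
E
```

```text
27.9333 [0.3475 0.2381 0.22  ] [ 0.128 -0.603 -0.461]
to a grasp [ 0.1207  0.0644 -0.1436]
top blue [283.84 188.31] [5.83333333 7.16666667] [ 0.5614 -0.0065  0.11  ]
top blue [294.57 194.83] [6.66666667 7.83333333] [ 0.5422 -0.0398  0.11  ]
top blue [283.3  197.26] [5.16666667 7.        ] [ 0.5338 -0.0054  0.11  ]
top orange [290.5  189.24] [4.83333333 5.        ] [ 0.566  -0.0342  0.046 ]
top orange [278.06 193.99] [4.16666667 5.16666667] [0.5493 0.0058 0.046 ]
top orange [287.89 193.97] [1.83333333 3.        ] [ 0.5503 -0.0261  0.046 ]
top orange [288.33 201.64] [3.83333333 5.        ] [ 0.5255 -0.028   0.046 ]
side blue [259.62 168.53] [4.16666667 9.33333333] [ 0.5368 -0.0083  0.11  ]
side blue [253.16 169.4 ] [4.33333333 6.16666667] [0.5576 0.0076 0.11  ]
121 [0.1225 0.1229 0.1229 0.1232 0.1238]
lath 593 [ 0.4481 -0.2472  0.025 ] [0.226 0.191 0.012]
73 [0.1164 0.117  0.117  0.1184 0.1188]
lath 91 [ 0.4674 -0.2355  0.0239] [0.224 0.128 0.006]
```

View pics/g9.png

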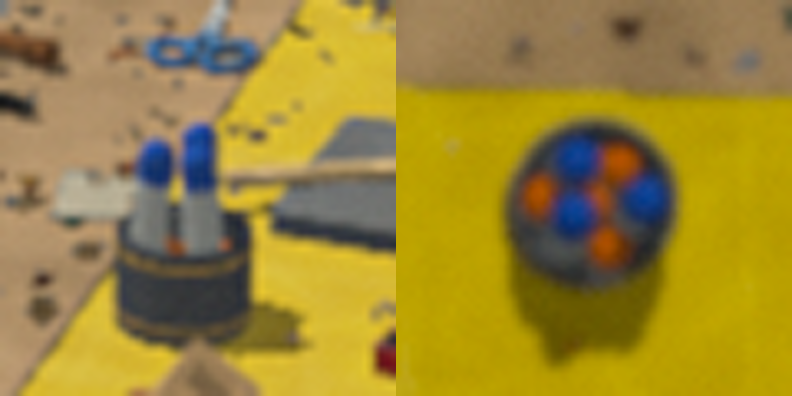

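The side crop (left) shows tall caps at (155,165) and (200,155), with the third one behind. The top crop (right) shows the three blue caps at (577,158), (575,212) and (648,198) among the four orange ones. All sit inside the rim at equal height, and the lath lies flat on the slate.

```bash
python3 -c "
from cell import bot
print(bot.sign_off())"
```

```text
the job is handed in; nothing more can be done
None
```

I handed the job in at about 28 s. The lath lies on the slate and the three tall tubes stand in the three gaps with the four short ones; one leans about 3°, inside the 10° limit. Sign-off returned no verdict.

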